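Pack the service board under its telescopic retainer

TASK

Get the packing board ready for the van: press the brass spring pin flush, slide the retainer tube to the right until the pin springs out in its next hole, and then swap the bronze bush and the milled block on the board, so that the bush lies flat on the blue disc and the block flat on the yellow rectangle, lengthwise and within the paint. Put every loose nut on the worktop into the round dish on the board, and at the last press the pin again and slide the retainer back to the left over the parts until the pin locks it in its first hole. Leave the other tools where they lie.

Things in the scene. Friction and masses are not known exactly. Their poses are not given: they have to be found in the camera images.
- packing_board: Plywood board, 205 x 265 x 8 mm, fixed to the worktop, with two painted places, a dish and the retainer. Its x axis points away from the robot, y left, z up (turned by up to 0.25 rad). Origin on the worktop, 102 mm from its front and back edges, 52 mm from its right edge, 213 mm from its left edge, beyond which the worktop is bare for 12 cm.
- round_place (a point): Middle of the blue disc (64 mm across) painted on the board, at the height of the board's top; the place of the bush. 55 mm in front of the board's origin.
- oblong_place (a point): Middle of the yellow rectangle (76 mm along the board's x, 56 mm along its y) painted on the board, at the height of the board's top; the place of the block. 18 mm behind the board's origin.
- dish_floor (a point): Middle of the inner floor of the round steel parts dish fixed to the board, 12 mm above the worktop: flat floor about 80 mm across, flared rim 106 mm across and 20 mm above the floor. It lies 30 mm in front and 116 mm left of the board's origin.
- retainer (a joint): Square steel tube (30 mm front to back, 24 high) along the board's back, 100 mm travel, about 3 N friction; a clear plate is fixed to its front. Value: m slid to the right (board's -y). 0 = shut, plate over the painted places; 0.1 = open, plate wholly right of them. The pin locks it at 0 (in the tube's right-hand 14 mm hole) and at 0.1 (in its left-hand hole).
- plate_middle (a point): Middle of the clear framed retainer plate, 153 mm (board's x) by 68 mm, 41 to 47 mm above the worktop; it moves with the tube, 90 mm in front of the tube's axis.
- pin (a joint): Brass spring pin, 13 mm thick, round end. Value: m pressed in (board's +x): 0 out (7 mm proud of the tube's front face), 0.007 flush, stop 0.0095; 3 to 5 N. Out, it locks the tube; flush, a 10 N push on the tube slips it under the wall, and it springs out in the next hole. Fingers closed on the tube's front and back over the pin press it flush and grip the tube at once.
- pin_tip (a point): Tip of the pin's round end, pointing to the board's -x, at the height of the tube's axis (48 mm above the worktop). With the pin out it is 22 mm in front of that axis. The pin stays at the board's x = +58, y = +72 mm (tip) while the tube slides. The tube runs to a grey post, 64 mm high, at the back left of the board.
- bush_centre (a point): Centre of the bronze bush: a plain thick ring, 44 mm across and 20 mm high, bore 30 mm, lying flat; centre half-way up. Starts on the yellow rectangle, under the retainer plate.
- block_centre (a point): Centre of the milled steel block, 40 mm (its x) by 60 mm (its y) by 28 mm high (its z), with a slot 14 mm wide and 12 mm deep along its y in the top; centre half-way up. Starts on the blue disc, its long side about along the board's x.
- nut_a_centre (a point): Centre of a hexagon nut, 19 mm across the flats (its x) and 22 mm across the corners (its y), 11 mm high, starting flat on the bare worktop to the right of the board; centre half-way up. Two to four nuts are there; absent ones read None.
- nut_b_centre (a point): Centre of a hexagon nut, 19 mm across the flats (its x) and 22 mm across the corners (its y), 11 mm high, starting flat on the bare worktop to the right of the board; centre half-way up. Two to four nuts are there; absent ones read None.
- nut_c_centre (a point): Centre of a hexagon nut, 19 mm across the flats (its x) and 22 mm across the corners (its y), 11 mm high, starting flat on the bare worktop to the right of the board; centre half-way up. Two to four nuts are there; absent ones read None.
- nut_d_centre (a point): Centre of a hexagon nut, 19 mm across the flats (its x) and 22 mm across the corners (its y), 11 mm high, starting flat on the bare worktop to the right of the board; centre half-way up. Two to four nuts are there; absent ones read None.
- spanner: Bystander, leave it alone: steel combination spanner, 160 x 22 x 8 mm, to the right of the nuts. Origin under its middle.
- tape_roll: Bystander, leave it alone: roll of black tape, 62 mm across and 19 mm high, behind the nuts. Origin under its middle.
- bush: The same bush, origin at the centre of its underside.
- block: The same block, origin at the centre of its underside.

How it is judged (in metres and radians):
On the way, in this order (a step that is already met when the one before it is completed fails the run):
1. retainer slid fully open, pin sprung out in the second hole (value of joint retainer above 0.096 m and value of joint pin below 0.002 m), for 0.2 s.
2. with the retainer open, bush and block exchanged: bush flat on the blue disc, block flat and lengthwise on the yellow rectangle (horizontal distance between bush_centre and round_place below 0.013 m and z of bush_centre in the frame of round_place below 0.014 m and linear speed of each of bush, block below 0.03 m/s and horizontal distance between block_centre and oblong_place below 0.013 m and z of block_centre in the frame of oblong_place below 0.018 m and angle between block_centre's own z axis and vertical below 0.12 rad and angle between the y axis of block_centre and the x axis of packing_board, either way round below 0.27 rad and value of joint retainer above 0.096 m), for 0.2 s.
3. retainer slid back over the parts, pin sprung out in the first hole (value of joint retainer below 0.004 m and value of joint pin below 0.002 m), for 0.2 s.
At the end, for the whole second after the job is handed in: Retainer shut (within 4 mm), pin out (pressed under 2 mm); bush flat on the blue disc, block flat on the yellow rectangle, each within 13 mm of its middle, block lengthwise within 0.27 rad; every nut in the dish (within 45 mm of its middle, below the rim); all at rest (all of step 3 and horizontal distance between bush_centre and round_place below 0.013 m and z of bush_centre in the frame of round_place below 0.014 m and linear speed of each of bush, block below 0.03 m/s and horizontal distance between block_centre and oblong_place below 0.013 m and z of block_centre in the frame of oblong_place below 0.018 m and angle between block_centre's own z axis and vertical below 0.12 rad and angle between the y axis of block_centre and the x axis of packing_board, either way round below 0.27 rad and horizontal distance between each of nut_a_centre, nut_b_centre, nut_c_centre, nut_d_centre and dish_floor below 0.045 m and z of each of nut_a_centre, nut_b_centre, nut_c_centre, nut_d_centre in the frame of dish_floor below 0.025 m); the robot touches nothing.
It fails at once if a bystanding tool is moved by more than 30 mm (distance of any of spanner, tape_roll from where it was at the start of the episode above 0.03 m).
Of nut_a, nut_b, nut_c, nut_d only 2 to 4 are there at a start; the rules pass over those that are not, and their reading is None.
At some moment in a run one of nut_a, nut_b, nut_c, nut_d may be knocked a few centimetres aside while the robot is not near it.
Once in a run the grip may slacken for a moment while it holds something.
It also fails if it takes over 208 s, if anything falls off the work surface, if the arm or the gripper's body presses on something with over 40 N, if the wrist force passes 120 N, or if a joint passes its speed limit or range.

ROBOT

A 6-joint arm with a two-finger parallel gripper is mounted at the origin on a cart in front of the work surface, level with it; the furniture and walls round the work are solid. World frame = base frame: x ahead of the robot, y to its left, z up, the work surface at z = 0. Lengths are in m, angles in degrees, forces in N, time in s.
With the tool pointing down it reaches from about 0.325 to 0.875 m from the base axis. Payload 4.4 kg.
Tool frame: the origin (TCP) lies midway between the tips of the shut fingers; the grasp point (between the pads) lies ctrl.grip_point_offset behind it (ctrl.grip_point_offset is the distance from the TCP to the grasp point, in m); z points along the fingers, y is the direction in which the jaws open and shut (so a half turn about z gives the same grasp; the last joint's range is limited). The gripper opens to 85 mm and grips with 20 to 120 N. Pads are 22 mm wide; open, the fingers measure 114 mm over their backs; the gripper's body (76 mm by 85 mm) begins 54 mm behind the grasp point. The pads swing forward as they close: fully open they stand 13 mm farther back than shut.
Start: joints at [-73.768, 11.837, 88.321, -0, 79.842, -8.623], TCP at [0.242, -0.522, 0.231] pointing down, gripper open.
Joint ranges: [-156.59, 156.59], [-49.26, 127.26], [12.9, 141.05], [-63.56, 243.56], [4.71, 150.69], [-161.64, 161.64]. Speed limits (degrees/s): [159.86, 159.86, 180, 180, 180, 180].

INTERFACE

Orientations are given as a 3x3 rotation matrix whose columns are the frame's x, y, z axes.
In Python, from station import ctrl gives the robot as it stands.
- The arm moves only by the tool move_arm, never from a script. Its arguments are lists of equal length, an entry for each row: "xyz": the shift along the world's x, y, z in m, a list of three; "roll": the turn about the world's z in degrees. A call has 1 to 12 rows; each row shifts and turns the commanded pose from where the row before left it; what a row does not reach is not made up. A row lasts 1/8 s, in which the tool goes at most 62.5 mm and 10.7 degrees, less where a joint would pass 70% of its speed; a pose out of reach is approached as far as the arm can. A call is refused whole if a number of a shift passes 0.0625 or a number of a turn 10.7, either way. A call with a gripper value outside its range is refused whole. "gripper" is the opening, from 0 (shut) to 1 (fully open), set as the call begins (left out, the last holds). The fingers move at their own pace and stop on an object; "force" is the grip in N (left out, the last holds). Time passes only in rows, so rows that do not move let the fingers close. It gives the time, the measured TCP pose, the force and the opening at its end, in the units of the state.
- ctrl.read_state(): the state, without advancing time (a new reading comes with each control period).
- ctrl.snapshot(name): name is "scene" or "top"; returns a dict with "frame" (480x640x3 uint8, blue, green, red), "depth" (480x640 float32, m along the optical axis (not along the pixel's ray), 0 where there is no reading), "fx", "fy", "cx", "cy" (pixels), "k1" (the pictures are not rectified: a ray, as slopes to the right and down, at radius r is drawn at 1 + k1 r^2 times it, then the intrinsics apply), "pose" (4x4, takes a point from camera to world coordinates). Camera axes: x right, y down, z forward; pixel columns grow to the right and rows downward; lengths in m; the calibration is good to about 2 mm. A picture is of the moment at which its call begins.
- ctrl.job_done(): hands the job in, once; it reports no verdict.
The state is a dict: "clock": time; "joints": joint angles; "joint_velocities": joint speeds; "tau": joint torques, N m; "position": TCP position; "tool_rot": TCP orientation; "contact_force": force on the tool from outside, world axes, zero at the start; "ft_torque": the same for the moment, N m; "width": finger opening in m.
Only numpy, scipy, OpenCV 4.12 (cv2) and the standard library are available. Lean on these libraries where they do the work, as an engineer would, in place of code of your own. Each camera call takes 0.05 s, during which the arm holds its last target.

## Working session

There is one attempt and no reset: what is moved stays moved. The work goes in short steps, Python scripts to look and compute and a tool call to move; the robot and the scene stay as the last step left them, time stands still between calls to the robot, and variables do not carry over. Pictures are saved under pics/ and viewed, and the job is handed in when it is done.

Besides the shell and the picture viewer there is one more tool, called after "Emit:" as name(argument=value, ...), one argument or row to a line, values as JSON. move_arm: Moves the arm, as the interface text tells. Its arguments: {"type":"object","properties":{"xyz":{"type":"array"},"roll":{"type":"array"},"gripper":{"type":"number"},"force":{"type":"number"}},"required":["xyz","roll"]}

```bash
ls; mkdir -p pics
cat > h.py <<'E'
import numpy as np, cv2
from station import ctrl
def snap(n):
    s=ctrl.snapshot(n); return s
def ray(s,u,v):
    x=(u-s['cx'])/s['fx']; y=(v-s['cy'])/s['fy']
    rd=np.hypot(x,y); r=rd
    for _ in range(30): r=rd/(1+s['k1']*r*r)
    k=1 if rd==0 else r/rd
    d=s['pose'][:3,:3]@np.array([x*k,y*k,1.0]); return s['pose'][:3,3],d
def onplane(s,u,v,z):
    o,d=ray(s,u,v); t=(z-o[2])/d[2]; return o+t*d
def depthpt(s,u,v):
    o,d=ray(s,u,v); return o+d*s['depth'][int(round(v)),int(round(u))]
def proj(s,p):
    T=s['pose']; c=T[:3,:3].T@(np.asarray(p)-T[:3,3]); x,y=c[0]/c[2],c[1]/c[2]; k=1+s['k1']*(x*x+y*y)
    return np.array([s['fx']*x*k+s['cx'],s['fy']*y*k+s['cy']])
def tri(s1,p1,s2,p2):
    o1,d1=ray(s1,*p1);o2,d2=ray(s2,*p2)
    t=np.linalg.lstsq(np.c_[d1,-d2],o2-o1,rcond=None)[0]
    a,b=o1+t[0]*d1,o2+t[1]*d2
    return (a+b)/2,np.linalg.norm(a-b)
E
python3 - <<'E'
from h import *
import pickle
print(ctrl.read_state(), ctrl.grip_point_offset)
for n in('scene','top'):
    s=snap(n); cv2.imwrite(f'pics/{n}0.png',s['frame']); pickle.dump(s,open(n+'0.pkl','wb'))
    print(n,s['fx'],s['cx'],s['cy'],s['k1'],s['pose'])
E
```

```text
pics
{'clock': 0.0, 'joints': array([-7.37693056e+01,  1.18839391e+01,  8.84053894e+01, -6.38638026e-04,
        7.98394370e+01, -8.62161285e+00]), 'joint_velocities': array([-0.00208139,  0.02972572, -0.02270885,  0.0547091 , -0.02614312,
        0.06624911]), 'tau': array([ 1.52221015e-03, -3.83031428e+01, -2.91597497e+01,  3.54231656e-05,
        1.06496707e-02, -1.36729045e-05]), 'position': array([ 0.24144908, -0.52102506,  0.23012392]), 'tool_rot': array([[ 9.07393441e-01,  4.20281733e-01, -6.38689380e-04],
       [ 4.20282092e-01, -9.07390941e-01,  2.15474212e-03],
       [ 3.26057795e-04, -2.22362858e-03, -9.99997475e-01]]), 'contact_force': array([0.56337488, 0.52407793, 0.24651181]), 'ft_torque': array([-0.08498867, -0.00938265, -0.00197614]), 'width': 0.085191129008196} 0.0187
scene 597.4501337134751 327.5214121486242 240.66810481845812 -0.1084022386777513 [[ 0.92279035 -0.13562417  0.36064396  0.05891115]
 [-0.38482843 -0.37083193  0.8452164  -1.25504956]
 [ 0.01910652 -0.91874358 -0.39439216  0.60937883]
 [ 0.          0.          0.          1.        ]]
top 434.7132067575832 331.19829289444505 244.4161592689777 -0.03631570808643406 [[-0.02003614 -0.99508174  0.09700972  0.4556804 ]
 [-0.99962344  0.01811852 -0.02060806 -0.09973805]
 [ 0.01874903 -0.0973861  -0.99507006  1.05692229]
 [ 0.          0.          0.          1.        ]]
```

View pics/scene0.png

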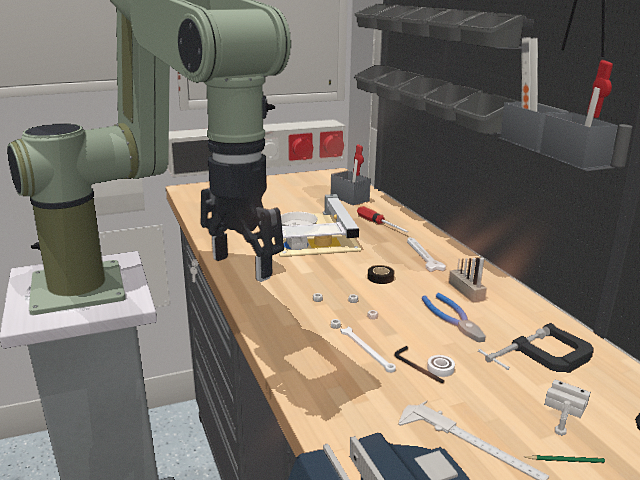

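View pics/top0.png

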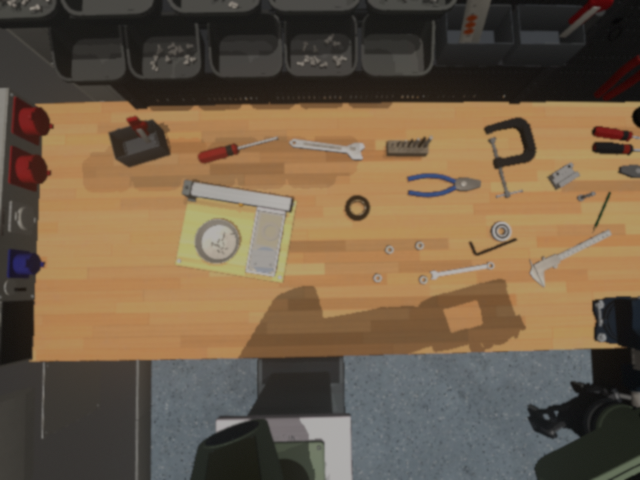

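Run:
```python
from h import *
import pickle
t=pickle.load(open('top0.pkl','rb'));s=pickle.load(open('scene0.pkl','rb'))
cv2.imwrite('pics/topc0.png',cv2.resize(t['frame'][160:300,160:320],None,fx=5,fy=4.28,interpolation=cv2.INTER_CUBIC) if 0 else cv2.resize(t['frame'][170:290,165:315],(750,600),interpolation=cv2.INTER_CUBIC))
cv2.imwrite('pics/scenec0.png',cv2.resize(s['frame'][185:265,260:370],(770,560),interpolation=cv2.INTER_CUBIC))
cv2.imwrite('pics/nuts0.png',cv2.resize(t['frame'][230:290,365:440],(750,600),interpolation=cv2.INTER_CUBIC))
```

```text
(no output)
```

View pics/topc0.png

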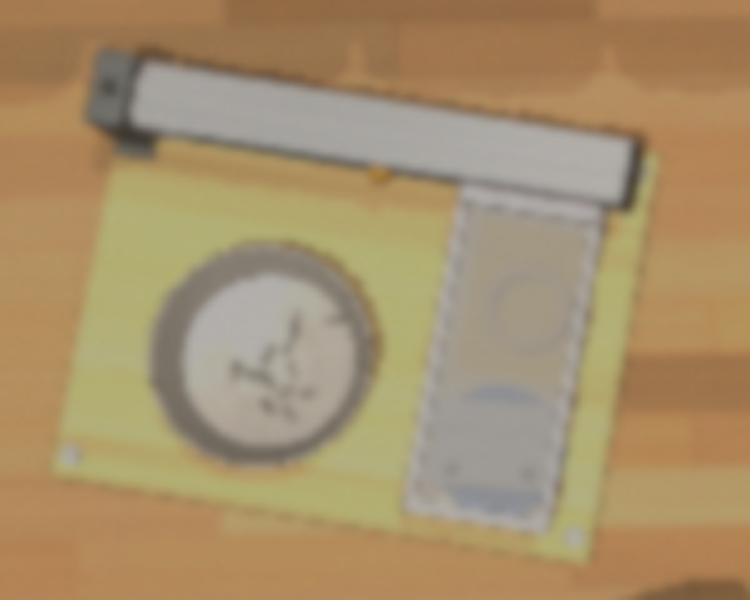

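View pics/scenec0.png

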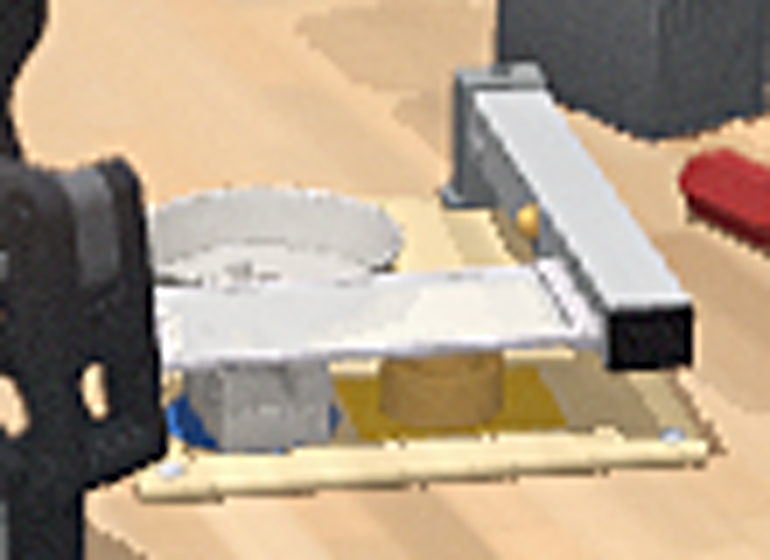

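View pics/nuts0.png

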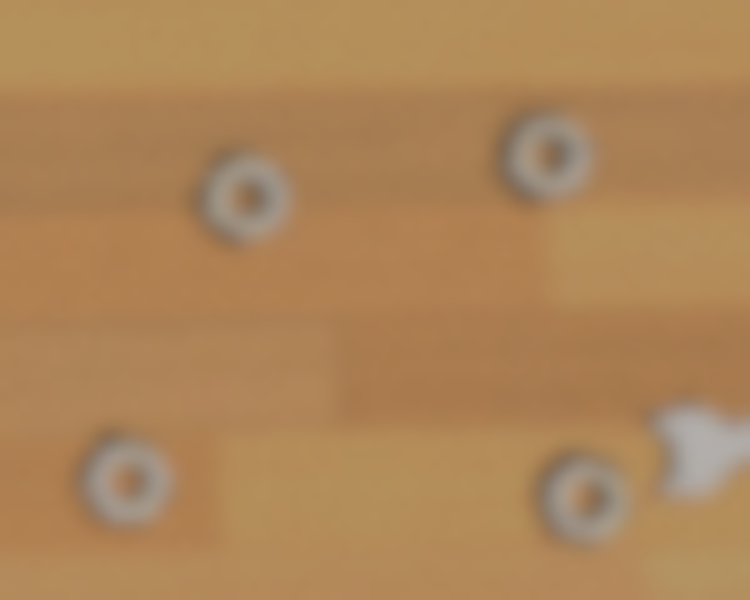

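Run:
```python
from h import *
import pickle
t=pickle.load(open('top0.pkl','rb'));s=pickle.load(open('scene0.pkl','rb'))
c=lambda x,y:(165+(x+.5)/5-.5,170+(y+.5)/5-.5)
fl,fr,br=[onplane(t,*c(*p),.008) for p in((52,472),(590,562),(655,150))]
print(fl,fr,br,np.linalg.norm(fl-fr),np.linalg.norm(fr-br))
e=fl-fr; ya=np.arctan2(-e[0],e[1]); print('yaw front',np.degrees(ya))
e=br-fr; print('yaw right',np.degrees(np.arctan2(e[1],e[0])))
# tube top edges z=.06
a=onplane(t,*c(140,62),.06);b=onplane(t,*c(640,135),.06)
a2=onplane(t,*c(135,130),.06);b2=onplane(t,*c(625,205),.06)
for p,q in((a,b),(a2,b2)): e=p-q; print('tube',np.degrees(np.arctan2(-e[0],e[1])),p,q)
# origin
X=np.array([np.cos(ya),np.sin(ya),0]);Y=np.array([-X[1],X[0],0])
print('orig from fr',fr+.102*X+.052*Y,' from fl',fl+.102*X-.213*Y)
dish=onplane(t,*c(270,368),.012);print('dish in bush', dish)
d2=onplane(t,*c(265,353),.032);print('rim',d2)
pin_t=c(378,180); pin_s=(260+527/7,185+222/7)
print('pin',onplane(t,*pin_t,.048),tri(t,pin_t,s,pin_s))
print('depth tests', [depthpt(t,*c(*p)) for p in((250,360),(380,110),(520,470),(530,310),(90,300))])
# nuts
n=lambda x,y:(365+(x+.5)/10-.5,230+(y+.5)/10-.5)
for p in((245,197),(547,155),(126,482),(583,498)): print('nut',onplane(t,*n(*p),.009), depthpt(t,*n(*p)))
```

```text
[0.51738969 0.25585459 0.008     ] [ 0.46940463 -0.00294721  0.008     ] [ 0.66970787 -0.0365484   0.008     ] 0.26321272737276763 0.2031020109671126
yaw front -10.50406256360365
yaw right -9.522795205979763
tube -9.454405571539631 [0.70509902 0.20015805 0.06      ] [ 0.66630797 -0.03278671  0.06      ]
tube -9.831765492863157 [0.67284888 0.20203837 0.06      ] [ 0.63341985 -0.02547923  0.06      ]
orig from fr [0.57917518 0.02958624 0.008     ]  from fl [0.57884935 0.02782892 0.008     ]
dish in bush [0.56543697 0.14997392 0.012     ]
rim [0.57051465 0.14759787 0.032     ]
pin [0.64949175 0.09120573 0.048     ] (array([0.65163565, 0.09064491, 0.04716449]), np.float64(0.004192780207726214))
depth tests [array([0.56957135, 0.15982336, 0.01126408]), array([0.68026532, 0.08809059, 0.05987382]), array([0.51194698, 0.02522496, 0.04914625]), array([0.58665294, 0.02022525, 0.04817554]), array([0.60028122, 0.23773973, 0.01063014])]
nut [ 0.54349737 -0.26164504  0.009     ] [ 5.44231483e-01 -2.62998523e-01  2.39784101e-04]
nut [ 0.55238797 -0.33582986  0.009     ] [ 0.55299114 -0.33730238  0.00246405]
nut [ 0.47509821 -0.23060216  0.009     ] [ 0.47518662 -0.23119797  0.00422894]
nut [ 0.46896471 -0.34132219  0.009     ] [ 0.46906112 -0.34307552  0.00139457]
```

Emit:
move_arm(
  xyz=[
    [0.03, 0.042, -0.006],
    [0.03, 0.042, -0.006],
    [0.03, 0.042, -0.006],
    [0.03, 0.042, -0.006],
    [0.03, 0.042, -0.006],
    [0.03, 0.042, -0.006],
    [0.03, 0.042, -0.006],
    [0.03, 0.042, -0.006],
    [0.03, 0.042, -0.006],
    [0.03, 0.042, -0.006],
    [0.03, 0.042, -0.006],
    [0.03, 0.042, -0.006],
  ],
  roll=[4.6, 4.6, 4.6, 4.6, 4.6, 4.6, 4.6, 4.6, 4.6, 4.6, 4.6, 4.6],
  gripper=0.75,
  force=50,
)

```text
clock: 1.6
position: [0.6021, -0.0162, 0.1585]
tool_rot: [[0.17, 0.985, -0.001], [0.985, -0.17, -0.0], [-0.0, -0.001, -1.0]]
contact_force: [1.2, -0.2, 0.6]
width: 0.0639
```

Emit:
move_arm(
  xyz=[
    [0.017, 0.0258, -0.01],
    [0.017, 0.0258, -0.01],
    [0.017, 0.0258, -0.01],
    [0.017, 0.0258, -0.01],
    [0, 0, 0],
    [0, 0, 0],
  ],
  roll=[0, 0, 0, 0, 0, 0],
)

```text
clock: 2.35
position: [0.6691, 0.0851, 0.1188]
tool_rot: [[0.173, 0.985, -0.001], [0.985, -0.173, -0.0], [-0.001, -0.001, -1.0]]
contact_force: [0.7, -0.3, -0.1]
width: 0.0641
```

```bash
cat > look.py <<'E'
import sys
from h import *
# look.py cam out x0 y0 x1 y1
n,o=sys.argv[1:3]; s=snap(n); f=s['frame']
import pickle; pickle.dump(s,open('last_%s.pkl'%n,'wb'))
if len(sys.argv)>3:
    a,b,c,d=map(int,sys.argv[3:7]); f=f[b:d,a:c]; k=min(800/(c-a),600/(d-b)); f=cv2.resize(f,None,fx=k,fy=k,interpolation=cv2.INTER_CUBIC); print('scale',k)
cv2.imwrite('pics/'+o+'.png',f); print(ctrl.read_state()['position'])
E
python3 look.py scene s1 240 120 400 240; python3 look.py top t1 165 160 315 290
```

```text
scale 5.0
[0.66923775 0.08470576 0.11920396]
scale 4.615384615384615
[0.66940998 0.08454668 0.11953243]
```

View pics/s1.png

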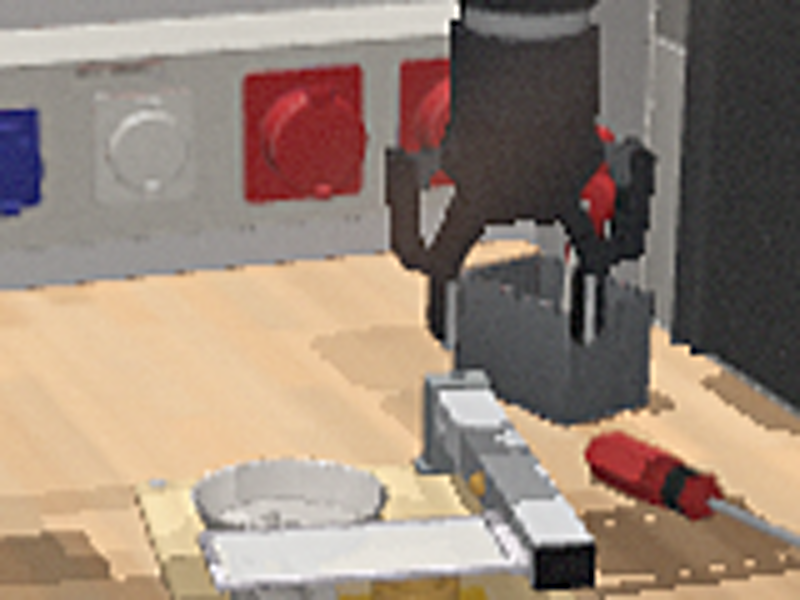

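View pics/t1.png

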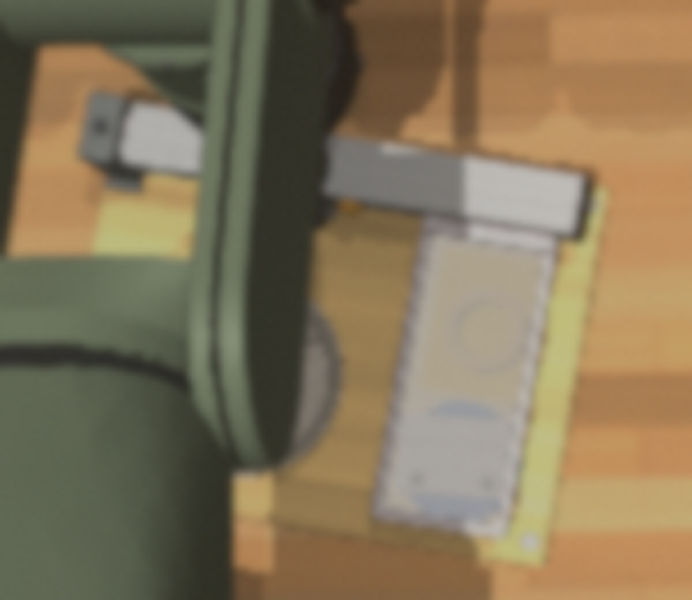

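Emit:
move_arm(
  xyz=[
    [0, 0.002, -0.02],
    [0, 0, -0.02],
    [0, 0, -0.02],
    [0, 0, -0.015],
    [0, 0, -0.014],
    [0, 0, 0],
    [0, 0, 0],
  ],
  roll=[0, 0, 0, 0, 0, 0, 0],
)

```text
clock: 3.32
position: [0.6703, 0.0875, 0.0308]
tool_rot: [[0.173, 0.985, 0.001], [0.985, -0.173, 0.0], [0.0, 0.001, -1.0]]
contact_force: [-0.4, 0.5, 0.0]
width: 0.0642
```

```bash
python3 look.py scene s2 260 160 380 250
```

```text
scale 6.666666666666667
[0.67060273 0.08749311 0.03128458]
```

View pics/s2.png

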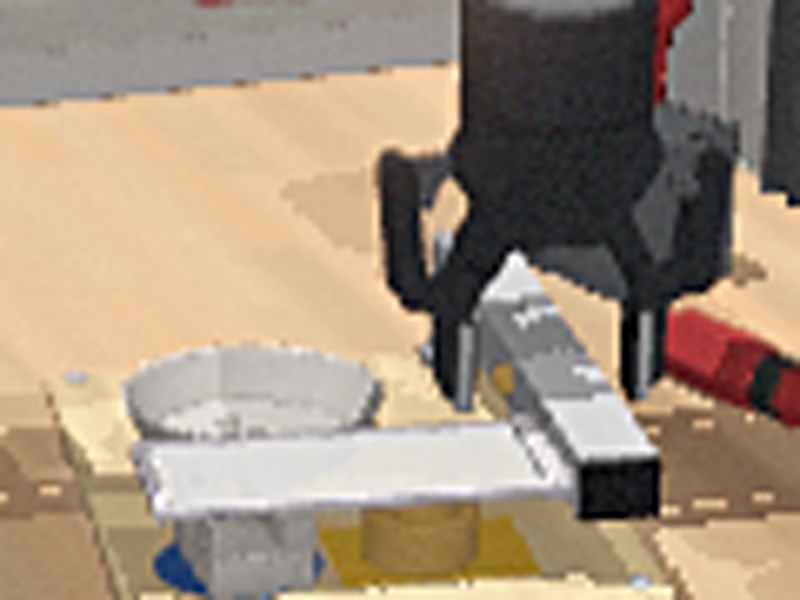

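Emit:
move_arm(
  xyz=[
    [0, 0, 0],
    [0, 0, 0],
    [0, 0, 0],
    [0, 0, 0],
    [0, 0, 0],
    [0, 0, 0],
  ],
  roll=[0, 0, 0, 0, 0, 0],
  gripper=0.2,
  force=50,
)

```text
clock: 4.12
position: [0.669, 0.0877, 0.0311]
tool_rot: [[0.173, 0.985, -0.002], [0.985, -0.173, 0.0], [0.0, -0.002, -1.0]]
contact_force: [-4.5, 1.2, 5.2]
width: 0.0291
```

Emit:
move_arm(
  xyz=[
    [-0.0014, -0.008, 0],
    [-0.0014, -0.008, 0],
    [-0.0014, -0.008, 0],
    [-0.0014, -0.008, 0],
  ],
  roll=[0, 0, 0, 0],
)

```text
clock: 4.62
position: [0.6636, 0.0581, 0.0311]
tool_rot: [[0.173, 0.985, -0.001], [0.985, -0.173, 0.004], [0.004, -0.001, -1.0]]
contact_force: [-5.3, 6.9, 5.0]
width: 0.0294
```

Emit:
move_arm(
  xyz=[
    [-0.0014, -0.008, 0],
    [-0.0014, -0.008, 0],
    [-0.0014, -0.008, 0],
    [-0.0014, -0.008, 0],
    [-0.0014, -0.008, 0],
    [-0.0014, -0.008, 0],
    [-0.0014, -0.008, 0],
    [-0.001, -0.006, 0],
    [-0.0007, -0.004, 0],
    [0, 0, 0],
  ],
  roll=[0, 0, 0, 0, 0, 0, 0, 0, 0, 0],
)

```text
clock: 5.88
position: [0.6511, -0.01, 0.031]
tool_rot: [[0.173, 0.985, -0.003], [0.985, -0.173, 0.001], [0.0, -0.003, -1.0]]
contact_force: [-7.2, 0.9, 7.4]
width: 0.0292
```

```bash
python3 look.py scene s3 260 160 380 250; python3 look.py top t3 165 160 345 295
```

```text
scale 6.666666666666667
[ 0.65110839 -0.0099723   0.03102957]
scale 4.444444444444445
[ 0.65116079 -0.0099209   0.03107888]
```

View pics/s3.png

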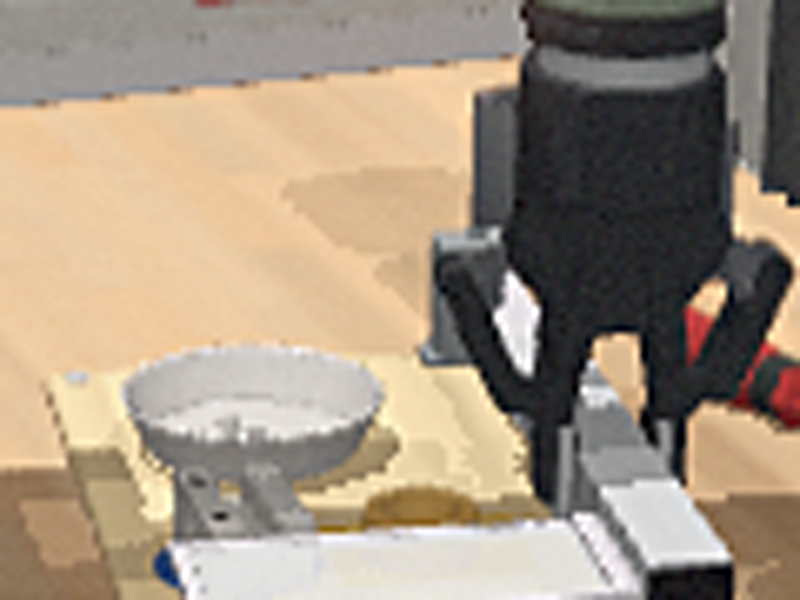

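View pics/t3.png

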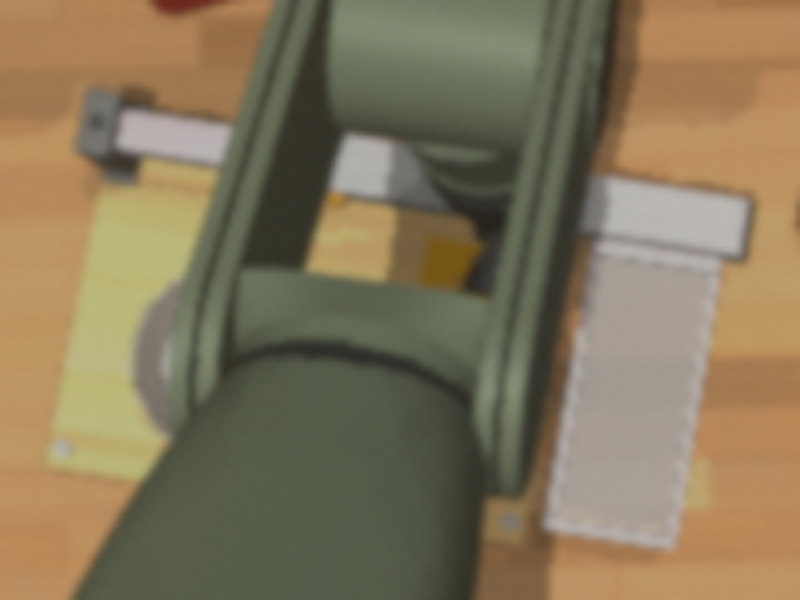

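Emit:
move_arm(
  xyz=[
    [-0.0003, -0.0015, 0],
    [-0.0003, -0.0015, 0],
    [0, 0, 0],
  ],
  roll=[0, 0, 0],
)

```text
clock: 6.35
position: [0.651, -0.0107, 0.0311]
tool_rot: [[0.173, 0.985, -0.002], [0.985, -0.173, 0.004], [0.004, -0.003, -1.0]]
contact_force: [-4.7, 7.8, 5.9]
width: 0.0288
```

Emit:
move_arm(
  xyz=[
    [0.0006, 0.003, 0],
    [0, 0, 0],
    [0, 0, 0],
    [0, 0, 0.02],
    [0, 0, 0.03],
    [0, 0, 0.04],
    [0, 0, 0.04],
  ],
  roll=[0, 0, 0, 0, 0, 0, 0],
  gripper=0.75,
)

```text
clock: 7.22
position: [0.653, -0.0109, 0.1631]
tool_rot: [[0.173, 0.985, 0.002], [0.985, -0.173, -0.0], [-0.0, 0.002, -1.0]]
contact_force: [0.5, -0.2, 0.1]
width: 0.0639
```

Emit:
move_arm(
  xyz=[
    [-0.03, -0.03, 0],
    [-0.03, -0.03, 0],
    [-0.03, -0.03, 0],
    [-0.02, -0.04, 0],
    [-0.02, -0.04, 0],
    [0, -0.05, 0],
    [0, -0.05, 0],
    [0, 0, 0],
    [0, 0, 0],
  ],
  roll=[10, 10, 10, 10, 10, 10, 10, 10, 10],
)

```text
clock: 8.35
position: [0.5227, -0.2822, 0.1619]
tool_rot: [[-0.986, 0.169, 0.002], [0.169, 0.986, -0.001], [-0.002, -0.001, -1.0]]
contact_force: [0.7, 0.4, -0.1]
width: 0.0639
```

```bash
python3 look.py scene s4 250 180 380 270; python3 look.py top t4 165 160 345 295
```

```text
scale 6.153846153846154
[ 0.52277921 -0.2817683   0.16190831]
scale 4.444444444444445
[ 0.52284172 -0.28144113  0.16182004]
```

View pics/s4.png

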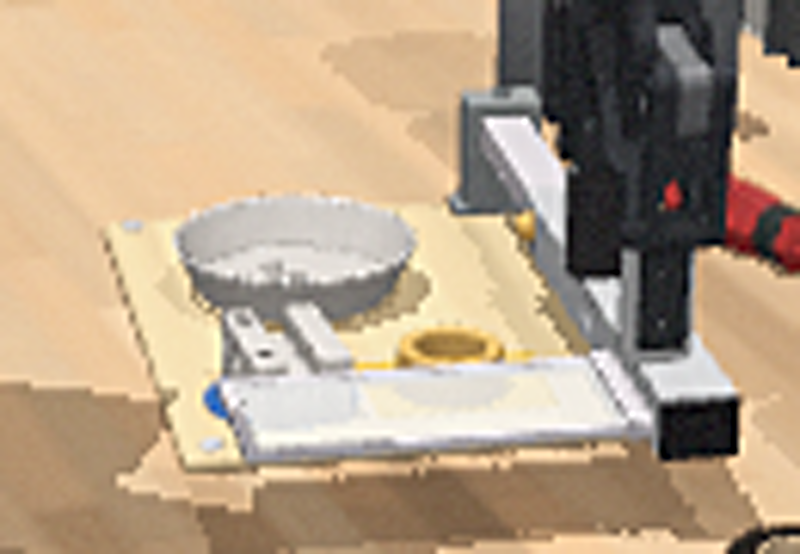

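View pics/t4.png

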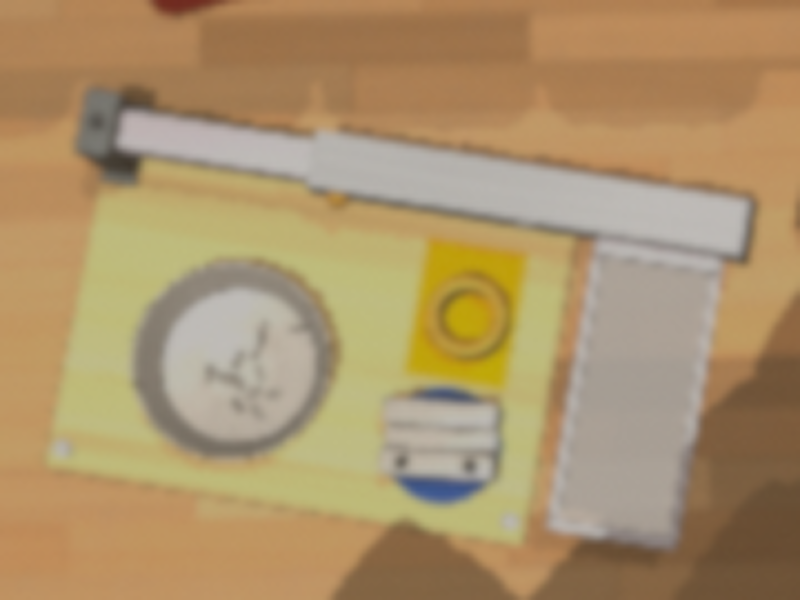

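Run:
```python
from h import *
import pickle
t=pickle.load(open('last_top.pkl','rb'));s=pickle.load(open('last_scene.pkl','rb'))
cv2.imwrite('pics/b4.png',cv2.resize(t['frame'][205:280,240:300],None,fx=8,fy=8,interpolation=cv2.INTER_CUBIC))
f=s['frame'][220:260,278:340];cv2.imwrite('pics/bs4.png',cv2.resize(f,None,fx=12,fy=12,interpolation=cv2.INTER_CUBIC))
```

```text
(no output)
```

View pics/b4.png

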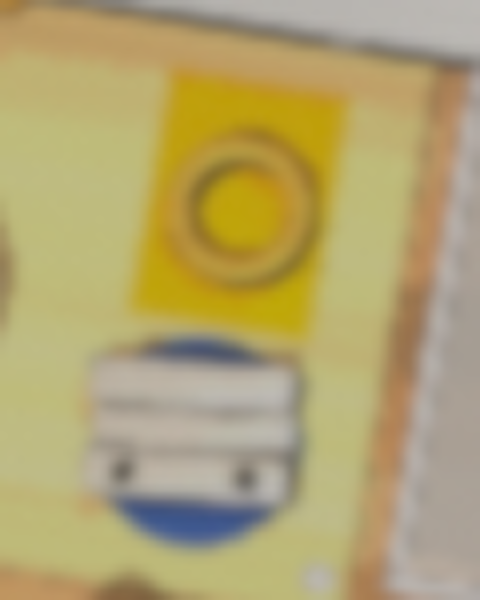

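View pics/bs4.png

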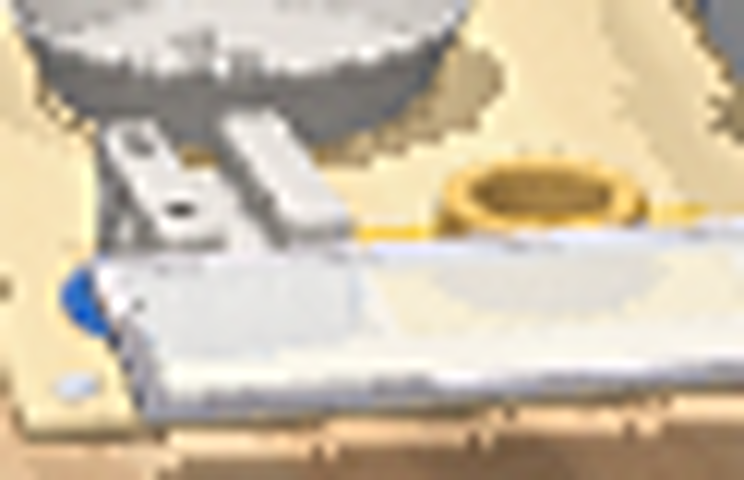

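Run:
```python
from h import *
import pickle
t=pickle.load(open('last_top.pkl','rb'));s=pickle.load(open('last_scene.pkl','rb'))
c=lambda x,y:(240+(x+.5)/8-.5,205+(y+.5)/8-.5)
cs=lambda x,y:(278+(x+.5)/12-.5,220+(y+.5)/12-.5)
print('bush tri',tri(t,c(243,207),s,cs(545,197)), onplane(t,*c(243,207),.028))
for pt,ps,nm in(((122,472),(140,140),'holeL'),((246,480),(180,210),'holeR'),((300,368),(350,222),'TR corner'),((285,502),(222,240),'BR'),((98,360),(255,110),'TL')):
  print(nm,tri(t,c(*pt),s,cs(*ps)))
P=[onplane(t,*c(*p),.036) for p in((98,360),(300,368),(285,502),(88,488))]
print(np.array(P)); m=np.mean(P,0)
print('block c',m, 'len',np.linalg.norm(P[0]-P[1]),np.linalg.norm(P[1]-P[2]))
for a,b in((0,1),(3,2)): e=P[a]-P[b]; print('long axis yaw',np.degrees(np.arctan2(e[1],e[0])))
P=[onplane(t,*c(*p),.008) for p in((172,72),(350,97),(307,335),(132,308))]
print('yellow',np.mean(P,0),np.linalg.norm(P[0]-P[1]),np.linalg.norm(P[1]-P[2]))
for a,b in((0,1),(3,2)): e=P[a]-P[b]; print('y yaw',np.degrees(np.arctan2(e[1],e[0]))-90)
for a,b in((0,3),(1,2)): e=P[a]-P[b]; print('x yaw',np.degrees(np.arctan2(e[1],e[0])))
print('yellow tri TL? ', 'blue',onplane(t,*c(197,443),.008))
th=np.radians(-9.8);X=np.array([np.cos(th),np.sin(th),0]);Y=np.array([-X[1],X[0],0]);o=np.array([.580,.029,.008])
print('pred yellow',o+.018*X,'blue',o-.055*X)
d=[depthpt(t,*c(*p)) for p in((130,390),(200,390),(245,140),(180,205))];print(np.array(d))
```

```text
bush tri (array([0.5921295 , 0.02430682, 0.02718392]), np.float64(0.00014768387972660134)) [0.59209096 0.02418329 0.028     ]
holeL (array([0.51376232, 0.05869851, 0.03782257]), np.float64(0.0010535713883685492))
holeR (array([0.510366  , 0.02275786, 0.03668071]), np.float64(0.00011582359910407522))
TR corner (array([0.54241707, 0.00703195, 0.03564357]), np.float64(0.0013063786923888426))
BR (array([0.50894698, 0.00969583, 0.03538785]), np.float64(0.011106195368119742))
TL (array([0.54465429, 0.06644184, 0.03741901]), np.float64(0.0035320029953900293))
[[0.54644997 0.06609412 0.036     ]
 [0.5430029  0.00677638 0.036     ]
 [0.50368619 0.01149053 0.036     ]
 [0.50885977 0.06912251 0.036     ]]
block c [0.52549971 0.03837089 0.036     ] len 0.05941781405729846 0.03959832193507893
long axis yaw 86.67416819614365
long axis yaw 84.87034531809137
yellow [0.59611019 0.02741012 0.008     ] 0.05479447489262749 0.07383273803681582
y yaw -9.091358039882977
y yaw -9.84679729736662
x yaw -9.74407625978498
x yaw -10.655534204851842
yellow tri TL?  blue [0.52327979 0.04089917 0.008     ]
pred yellow [0.59773734 0.02593623 0.008     ] blue [0.52580257 0.03836152 0.008     ]
[[0.53742103 0.05670487 0.03613001]
 [0.5367953  0.03574792 0.03925136]
 [0.61198491 0.02327768 0.02959181]
 [0.59299672 0.04288074 0.02822992]]
```

Emit:
move_arm(
  xyz=[
    [0.0115, 0.051, 0],
    [0.0115, 0.051, 0],
    [0.0115, 0.051, 0],
    [0.0115, 0.051, 0],
    [0.0115, 0.051, 0],
    [0.0115, 0.051, 0],
    [0, 0, -0.03],
    [0, 0, -0.03],
    [0, 0, 0],
    [0, 0, 0],
  ],
  roll=[0, 0, 0, 0, 0, 0, 0, 0, 0, 0],
)

```text
clock: 9.7
position: [0.5926, 0.0253, 0.1019]
tool_rot: [[-0.985, 0.174, 0.002], [0.174, 0.985, -0.0], [-0.002, 0.0, -1.0]]
contact_force: [-0.1, -0.8, 0.1]
width: 0.0641
```

Emit:
move_arm(
  xyz=[
    [0, -0.001, -0.03],
    [0, 0, -0.03],
    [0, 0, -0.02],
    [0, 0, -0.0125],
    [0, 0, 0],
    [0, 0, 0],
  ],
  roll=[0, 0, 0, 0, 0, 0],
)

```text
clock: 10.45
position: [0.5927, 0.0243, 0.0089]
tool_rot: [[-0.985, 0.173, 0.002], [0.173, 0.985, -0.0], [-0.002, 0.0, -1.0]]
contact_force: [0.1, 0.8, -0.3]
width: 0.0642
```

Emit:
move_arm(
  xyz=[
    [0, 0, 0],
    [0, 0, 0],
    [0, 0, 0],
    [0, 0, 0],
    [0, 0, 0],
  ],
  roll=[0, 0, 0, 0, 0],
  gripper=0.3,
  force=40,
)

```text
clock: 11.08
position: [0.5928, 0.0243, 0.0091]
tool_rot: [[-0.985, 0.173, 0.002], [0.173, 0.985, -0.0], [-0.002, 0.0, -1.0]]
contact_force: [-0.6, -0.3, 6.3]
width: 0.0422
```

Emit:
move_arm(
  xyz=[
    [0, 0, 0.02],
    [0, 0, 0.03],
    [0, 0, 0.03],
    [-0.03, 0.01, 0],
    [-0.03, 0.01, 0],
    [-0.04, 0.01, 0],
    [-0.04, 0.01, 0],
    [-0.017, 0.01, 0],
    [0, 0, -0.03],
    [0, 0, -0.03],
    [0, 0, 0],
    [0, 0, 0],
  ],
  roll=[0, 0, 0, 0, 0, 0, 0, 0, 0, 0, 0, 0],
)

```text
clock: 12.58
position: [0.4359, 0.0745, 0.0288]
tool_rot: [[-0.985, 0.173, 0.002], [0.173, 0.985, -0.0], [-0.002, 0.0, -1.0]]
contact_force: [-0.0, -0.4, -1.8]
width: 0.0425
```

Emit:
move_arm(
  xyz=[
    [0, 0, -0.015],
    [0, 0, -0.008],
    [0, 0, -0.003],
    [0, 0, 0],
    [0, 0, 0],
  ],
  roll=[0, 0, 0, 0, 0],
)

```text
clock: 13.2
position: [0.4348, 0.0744, 0.0019]
tool_rot: [[-0.985, 0.173, 0.001], [0.173, 0.985, -0.0], [-0.0, 0.0, -1.0]]
contact_force: [-0.7, 0.1, -2.1]
width: 0.0427
```

Emit:
move_arm(
  xyz=[
    [0, 0, 0],
    [0, 0, 0],
    [0, 0, 0],
    [0, 0, 0.03],
    [0, 0, 0.03],
    [0, 0, 0.04],
  ],
  roll=[0, 0, 0, 0, 0, 0],
  gripper=0.75,
)

```text
clock: 13.95
position: [0.4336, 0.0745, 0.1021]
tool_rot: [[-0.985, 0.173, -0.002], [0.173, 0.985, 0.0], [0.002, -0.0, -1.0]]
contact_force: [0.4, 0.3, -0.9]
width: 0.0643
```

Emit:
move_arm(
  xyz=[
    [0.0115, -0.0045, 0],
    [0.0115, -0.0045, 0],
    [0.0115, -0.0045, 0],
    [0.0115, -0.0045, 0],
    [0.0115, -0.0045, 0],
    [0.0115, -0.0045, 0],
    [0.0115, -0.0045, 0],
    [0.0115, -0.0045, 0],
    [0, 0, 0],
    [0, 0, 0],
  ],
  roll=[-10.5, -10.5, -10.5, -10.5, -10.5, -10.5, -10.5, -10.5, 0, 0],
)

```text
clock: 15.2
position: [0.526, 0.0386, 0.1016]
tool_rot: [[0.066, 0.998, -0.001], [0.998, -0.066, 0.0], [0.0, -0.001, -1.0]]
contact_force: [0.5, 1.0, 0.3]
width: 0.0644
```

```bash
python3 look.py scene s5 250 170 390 270
```

```text
scale 5.714285714285714
[0.52585861 0.03869492 0.10156087]
```

View pics/s5.png

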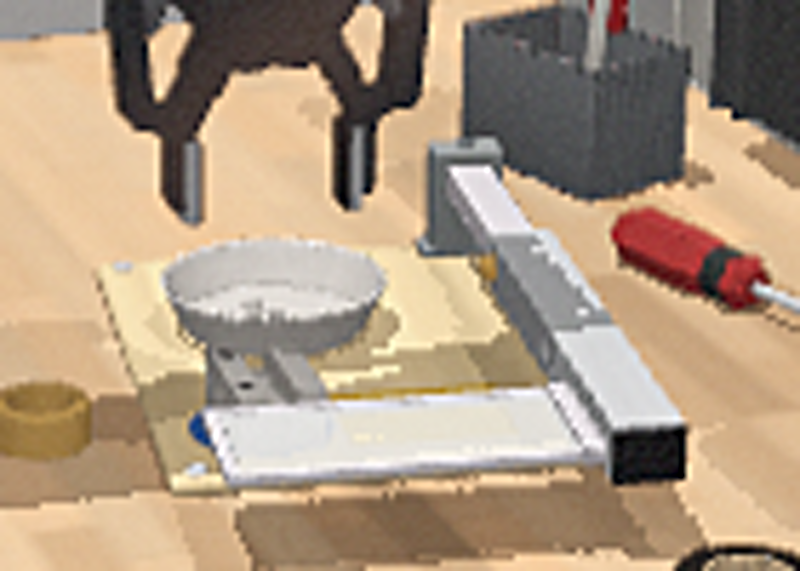

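Gripper is above the block (block near 260,375; bush upright on the worktop at 45,420). Descend and grip.

Emit:
move_arm(
  xyz=[
    [0, 0, -0.03],
    [0, 0, -0.03],
    [0, 0, -0.02],
    [0, 0, -0.008],
    [0, 0, 0],
    [0, 0, 0],
  ],
  roll=[0, 0, 0, 0, 0, 0],
)

```text
clock: 16.0
position: [0.5275, 0.0384, 0.0148]
tool_rot: [[0.068, 0.998, 0.002], [0.998, -0.068, -0.0], [-0.0, 0.002, -1.0]]
contact_force: [-0.1, -0.5, 0.3]
width: 0.0643
```

Emit:
move_arm(
  xyz=[
    [0, 0, 0],
    [0, 0, 0],
    [0, 0, 0],
    [0, 0, 0],
    [0, 0, 0],
  ],
  roll=[0, 0, 0, 0, 0],
  gripper=0.3,
  force=60,
)

```text
clock: 16.62
position: [0.5277, 0.0384, 0.0149]
tool_rot: [[0.069, 0.998, 0.002], [0.998, -0.069, -0.0], [-0.0, 0.002, -1.0]]
contact_force: [0.3, -0.8, 6.1]
width: 0.0391
```

Emit:
move_arm(
  xyz=[
    [0, 0, 0.02],
    [0, 0, 0.03],
    [0, 0, 0.03],
    [0.0086, -0.0014, 0],
    [0.0086, -0.0014, 0],
    [0.0086, -0.0014, 0],
    [0.0086, -0.0014, 0],
    [0.0086, -0.0014, 0],
    [0.0086, -0.0014, 0],
    [0.0086, -0.0014, 0],
    [0.0086, -0.0014, 0],
    [0, 0, 0],
  ],
  roll=[0, 0, 0, 10.5, 10.5, 10.5, 10.5, 10.5, 10.5, 10.5, 10.5, 0],
)

```text
clock: 18.12
position: [0.5951, 0.0272, 0.093]
tool_rot: [[-0.985, 0.175, -0.001], [0.175, 0.985, 0.0], [0.001, -0.0, -1.0]]
contact_force: [0.1, -0.3, -1.8]
width: 0.0386
```

```bash
python3 look.py scene s6 250 150 390 260;python3 look.py top t6 165 160 345 295
```

```text
scale 5.454545454545454
[0.5946874  0.02729776 0.09300202]
scale 4.444444444444445
[0.59450533 0.02736157 0.09304754]
```

View pics/s6.png

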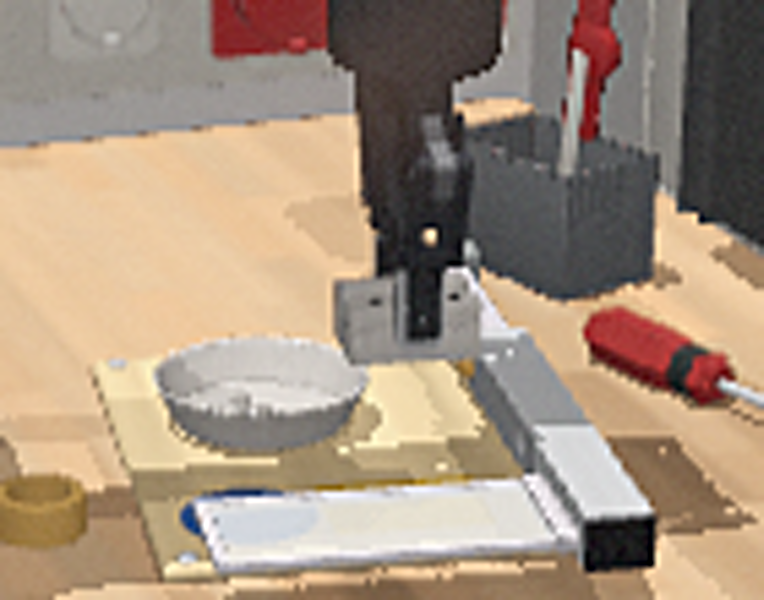

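Emit:
move_arm(
  xyz=[
    [0.003, 0, -0.02],
    [0, 0, -0.02],
    [0, 0, -0.02],
    [0, 0, -0.012],
    [0, 0, -0.004],
    [0, 0, 0],
    [0, 0, 0],
  ],
  roll=[0, 0, 0, 0, 0, 0, 0],
)

```text
clock: 19.1
position: [0.5993, 0.0272, 0.0187]
tool_rot: [[-0.985, 0.173, 0.002], [0.173, 0.985, -0.0], [-0.002, 0.0, -1.0]]
contact_force: [-0.5, 0.6, -2.1]
width: 0.039
```

Emit:
move_arm(
  xyz=[
    [-0.001, 0, -0.003],
    [0, 0, -0.001],
    [0, 0, 0],
    [0, 0, 0],
  ],
  roll=[0, 0, 0, 0],
)

```text
clock: 19.6
position: [0.5979, 0.0272, 0.0149]
tool_rot: [[-0.985, 0.173, 0.001], [0.173, 0.985, -0.0], [-0.001, 0.0, -1.0]]
contact_force: [-2.2, -0.7, 6.0]
width: 0.0388
```

Emit:
move_arm(
  xyz=[
    [0, 0, 0],
    [0, 0, 0],
    [0, 0, 0],
    [0, 0, 0.03],
    [0, 0, 0.03],
    [0, 0, 0.03],
    [-0.03, -0.04, 0],
    [-0.03, -0.05, 0],
    [0, -0.05, 0],
    [0, -0.05, 0],
    [0, -0.05, 0],
    [0, 0, 0],
  ],
  roll=[0, 0, 0, 0, 0, 0, 0, 0, 0, 0, 0, 0],
  gripper=0.7,
)

```text
clock: 21.1
position: [0.5375, -0.2166, 0.1041]
tool_rot: [[-0.984, 0.178, 0.001], [0.178, 0.984, -0.002], [-0.002, -0.001, -1.0]]
contact_force: [0.4, 0.0, 0.8]
width: 0.0598
```

```bash
python3 look.py scene s7 250 180 380 270; python3 look.py top t7 220 190 320 265
```

```text
scale 6.153846153846154
[ 0.53717491 -0.21435162  0.10366997]
scale 8.0
[ 0.53702317 -0.21289703  0.10343809]
```

View pics/s7.png

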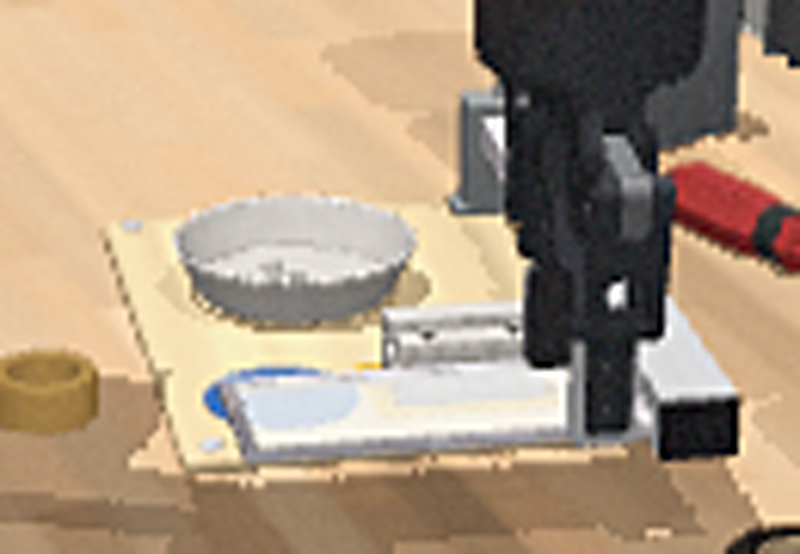

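View pics/t7.png

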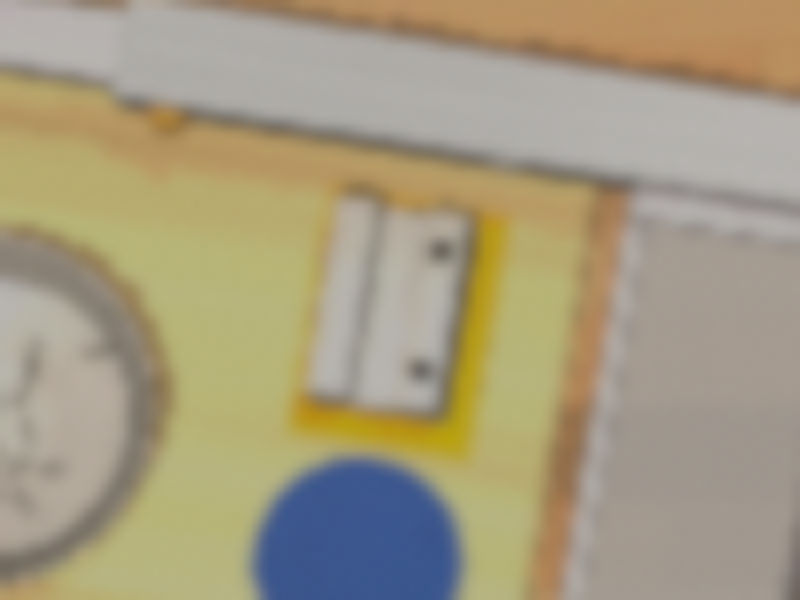

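Run:
```python
from h import *
import pickle
t=pickle.load(open('last_top.pkl','rb'));s=pickle.load(open('last_scene.pkl','rb'))
c=lambda x,y:(220+(x+.5)/8-.5,190+(y+.5)/8-.5)
P=[onplane(t,*c(*p),.036) for p in((337,188),(475,212),(440,417),(308,395))]
print('block',np.mean(P,0),np.linalg.norm(P[0]-P[1]),np.linalg.norm(P[1]-P[2]),[np.degrees(np.arctan2(*(P[a]-P[b])[1::-1])) for a,b in((0,3),(1,2))])
hsv=cv2.cvtColor(t['frame'],cv2.COLOR_BGR2HSV)
m=cv2.inRange(hsv,(105,90,60),(130,255,255))[200:300,230:300]
cs=max(cv2.findContours(m,0,1)[0],key=cv2.contourArea); (x,y),r=cv2.minEnclosingCircle(cs); print(x+230,y+200,r, cv2.contourArea(cs)); M=cv2.moments(cs); print(M['m10']/M['m00']+230,M['m01']/M['m00']+200)
print('blue',onplane(t,M['m10']/M['m00']+230,M['m01']/M['m00']+200,.008),onplane(t,x+230,y+200,.008))
# bush
hs=hsv[260:345,200:300]; v=t['frame']
cv2.imwrite('pics/bush7.png',cv2.resize(t['frame'][255:315,215:295],None,fx=8,fy=8,interpolation=cv2.INTER_CUBIC))
```

```text
block [0.59834592 0.02701068 0.036     ] 0.04158736423779132 0.06186160227039622 [np.float64(-8.116245045819362), np.float64(-10.047131158424158)]
264.1481475830078 259.62963104248047 12.225296974182129 432.5
264.2435452793834 259.6342967244701
blue [0.52400961 0.04076017 0.008     ] [0.52402512 0.04098992 0.008     ]
```

View pics/bush7.png

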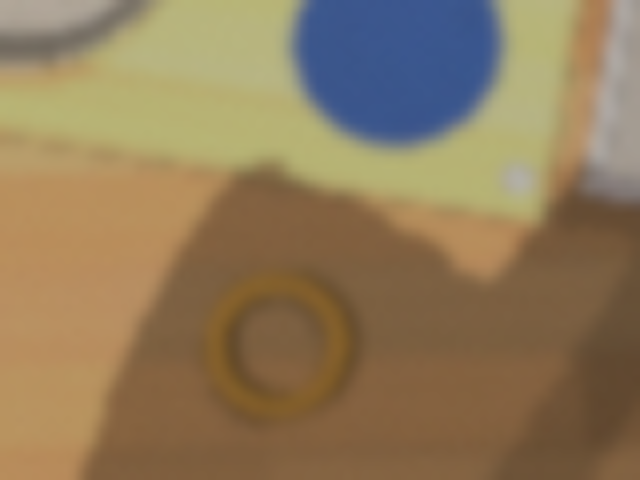

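Emit:
move_arm(
  xyz=[
    [-0.017, 0.048, 0],
    [-0.017, 0.048, 0],
    [-0.017, 0.048, 0],
    [-0.017, 0.048, 0],
    [-0.017, 0.048, 0],
    [-0.017, 0.0475, 0],
    [0, 0, -0.03],
    [0, 0, 0],
    [0, 0, 0],
  ],
  roll=[0, 0, 0, 0, 0, 0, 0, 0, 0],
)

```text
clock: 22.32
position: [0.4355, 0.0751, 0.0743]
tool_rot: [[-0.985, 0.172, 0.0], [0.172, 0.985, 0.0], [-0.0, 0.0, -1.0]]
contact_force: [-0.0, 0.2, 0.3]
width: 0.0597
```

Run:
```python
from h import *
import pickle
t=pickle.load(open('last_top.pkl','rb'))
print(onplane(t,215+345*0+279.5/8-.5,255+345.5/8-.5,.02)); print(ctrl.read_state()['position'])
```

```text
[0.43374235 0.07466747 0.02      ]
[0.43548236 0.07510919 0.07425941]
```

Emit:
move_arm(
  xyz=[
    [-0.0015, 0, -0.03],
    [0, 0, -0.03],
    [0, 0, -0.0115],
    [0, 0, 0],
    [0, 0, 0],
  ],
  roll=[0, 0, 0, 0, 0],
)

```text
clock: 22.95
position: [0.4353, 0.0746, 0.0034]
tool_rot: [[-0.985, 0.173, 0.002], [0.173, 0.985, -0.0], [-0.002, 0.0, -1.0]]
contact_force: [-0.4, 0.1, 0.2]
width: 0.0597
```

Emit:
move_arm(
  xyz=[
    [0, 0, 0],
    [0, 0, 0],
    [0, 0, 0],
    [0, 0, 0],
    [0, 0, 0.02],
    [0, 0, 0.03],
    [0, 0, 0.03],
    [0, 0, 0],
  ],
  roll=[0, 0, 0, 0, 0, 0, 0, 0],
  gripper=0.3,
  force=50,
)

```text
clock: 23.95
position: [0.4365, 0.0748, 0.0849]
tool_rot: [[-0.985, 0.173, 0.007], [0.173, 0.985, -0.0], [-0.007, 0.001, -1.0]]
contact_force: [-1.1, 0.3, -2.1]
width: 0.0421
```

Emit:
move_arm(
  xyz=[
    [0.03, -0.012, 0],
    [0.03, -0.012, 0],
    [0.03, -0.011, 0],
    [0, 0, -0.02],
    [0, 0, -0.02],
    [0, 0, -0.02],
    [0, 0, -0.008],
    [0, 0, 0],
    [0, 0, 0],
  ],
  roll=[0, 0, 0, 0, 0, 0, 0, 0, 0],
)

```text
clock: 25.08
position: [0.524, 0.0397, 0.0143]
tool_rot: [[-0.985, 0.173, 0.0], [0.173, 0.985, -0.0], [-0.0, 0.0, -1.0]]
contact_force: [-0.1, 0.5, -2.1]
width: 0.0422
```

Lower, release, and move off to the right toward the nuts with a view free of the arm.

Emit:
move_arm(
  xyz=[
    [0, 0, -0.002],
    [0, 0, -0.001],
    [0, 0, 0],
    [0, 0, 0],
  ],
  roll=[0, 0, 0, 0],
)

```text
clock: 25.58
position: [0.5241, 0.0397, 0.0118]
tool_rot: [[-0.985, 0.173, 0.0], [0.173, 0.985, -0.0], [-0.0, 0.0, -1.0]]
contact_force: [-1.5, -0.0, 4.3]
width: 0.0422
```

Emit:
move_arm(
  xyz=[
    [0, 0, 0],
    [0, 0, 0],
    [0, 0, 0],
    [0, 0, 0.03],
    [0, 0, 0.03],
    [0, 0, 0.03],
    [-0.02, -0.05, 0],
    [-0.02, -0.05, 0],
    [-0.02, -0.05, 0],
    [-0.02, -0.03, 0],
    [0, 0, 0],
    [0, 0, 0],
  ],
  roll=[0, 0, 0, 0, 0, 0, 0, 0, 0, 0, 0, 0],
  gripper=0.7,
)

```text
clock: 27.08
position: [0.4441, -0.14, 0.1013]
tool_rot: [[-0.985, 0.173, 0.0], [0.173, 0.985, 0.0], [-0.0, 0.0, -1.0]]
contact_force: [-0.2, 0.3, 0.4]
width: 0.0601
```

```bash
python3 look.py scene s8 250 180 380 270; python3 look.py top t8 220 190 320 265
python3 - <<'E'
from h import *
import pickle
t=pickle.load(open('last_top.pkl','rb'));s=pickle.load(open('last_scene.pkl','rb'))
cv2.imwrite('pics/n8t.png',cv2.resize(t['frame'][225:300,350:450],None,fx=8,fy=8,interpolation=cv2.INTER_CUBIC))
cv2.imwrite('pics/n8s.png',cv2.resize(s['frame'][260:350,290:410],None,fx=6.66,fy=6.66,interpolation=cv2.INTER_CUBIC))
E
```

```text
scale 6.153846153846154
[ 0.44429365 -0.13958874  0.10128367]
scale 8.0
[ 0.44436848 -0.13939813  0.10127877]
```

View pics/s8.png

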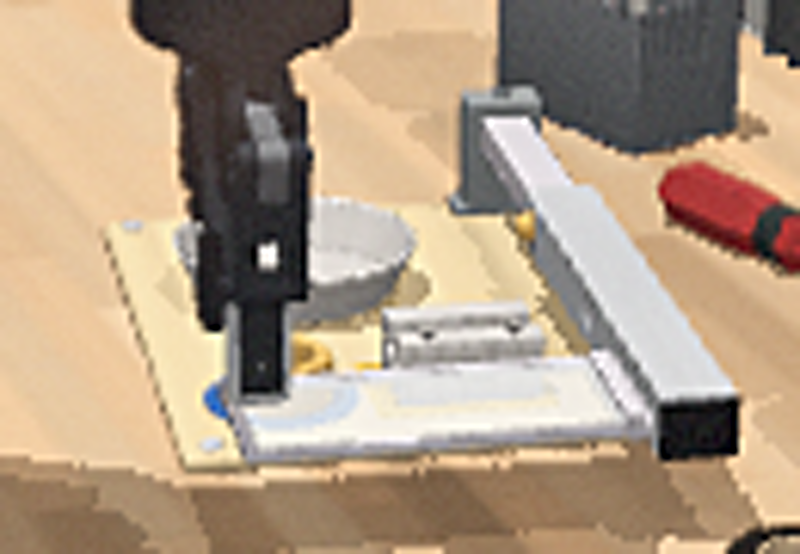

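View pics/t8.png

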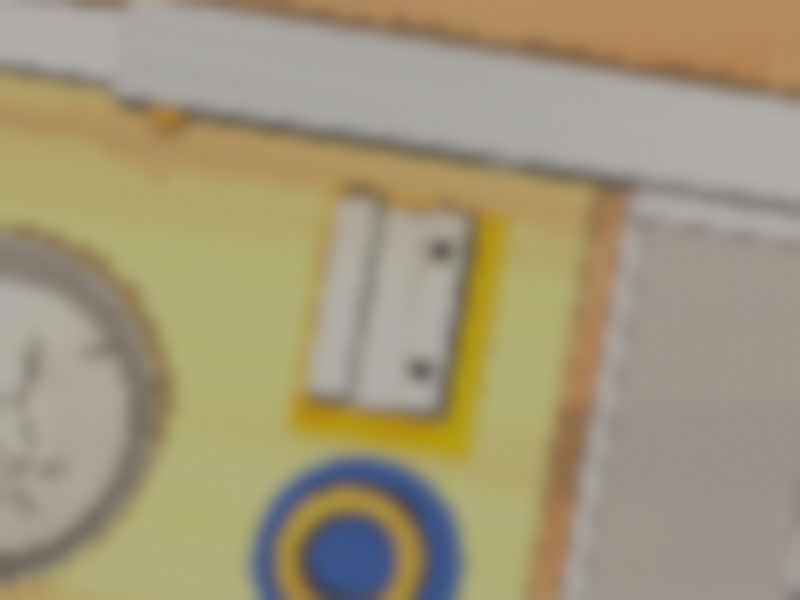

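View pics/n8t.png

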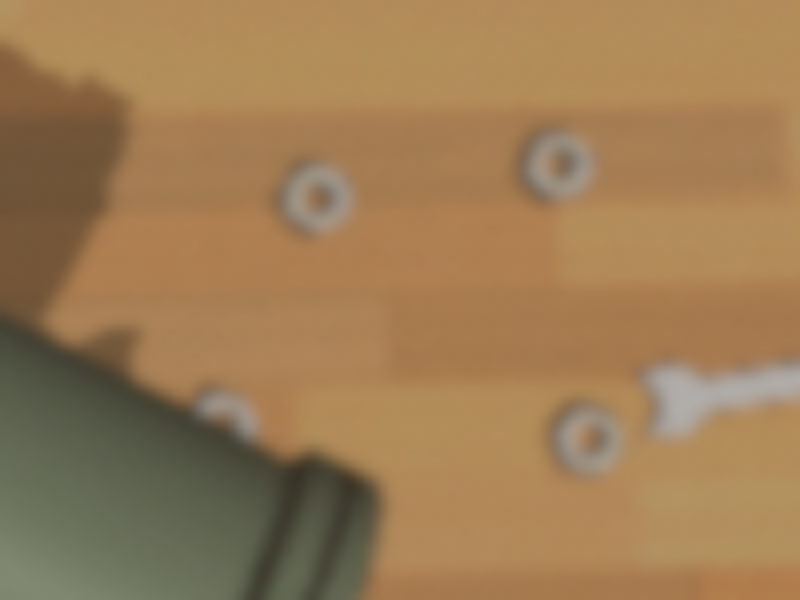

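View pics/n8s.png

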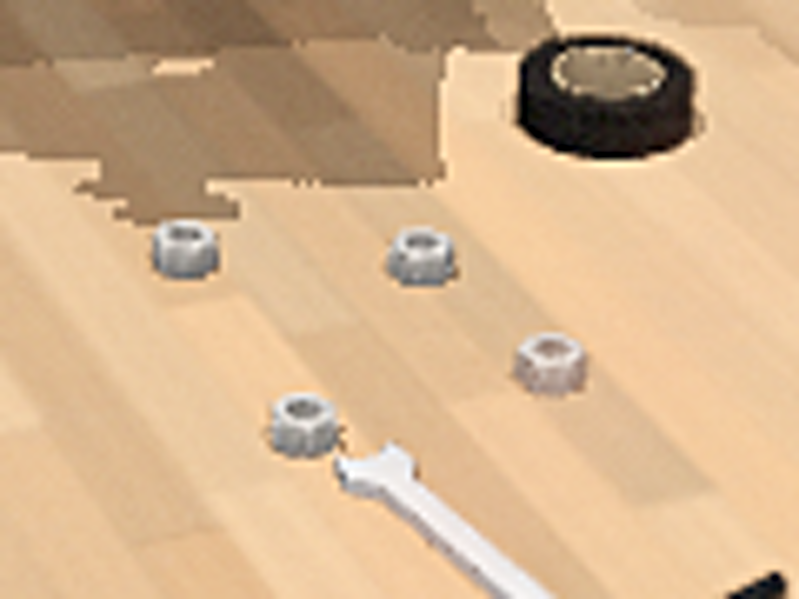

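Run:
```python
from h import *
import pickle
t=pickle.load(open('last_top.pkl','rb'));s=pickle.load(open('last_scene.pkl','rb'))
c=lambda x,y:(350+(x+.5)/8-.5,225+(y+.5)/8-.5)
k=6.66
cs=lambda x,y:(290+(x+.5)/k-.5,260+(y+.5)/k-.5)
for a,b in(((318,198),(421,243)),((560,163),(551,348)),((590,438),(304,408)),(None,(185,232))):
  if a: print(tri(t,c(*a),s,cs(*b)),onplane(t,*c(*a),.011))
  print('   scene',onplane(s,*cs(*b),.011))
c8=lambda x,y:(220+(x+.5)/8-.5,190+(y+.5)/8-.5)
print('bush',onplane(t,*c8(350,557),.028))
print('spanner jaw',[onplane(t,*c(*p),.008)[:2] for p in((645,370),(655,430),(695,430))])
```

```text
(array([ 0.54301363, -0.26193109,  0.01079078]), np.float64(0.00036476763491031323)) [ 0.54316601 -0.26196948  0.011     ]
   scene [ 0.54265689 -0.26225171  0.011     ]
(array([ 0.55202699, -0.33596028,  0.01099176]), np.float64(0.0009454587874486563)) [ 0.55246399 -0.336155    0.011     ]
   scene [ 0.55152387 -0.3359176   0.011     ]
(array([ 0.46868281, -0.34181247,  0.01120057]), np.float64(0.0006886497776362408)) [ 0.46900601 -0.34198876  0.011     ]
   scene [ 0.46847768 -0.34143339  0.011     ]
   scene [ 0.47590644 -0.22935323  0.011     ]
bush [0.52380612 0.04027581 0.028     ]
spanner jaw [array([ 0.48924359, -0.36029953]), array([ 0.47104215, -0.36260397]), array([ 0.47078542, -0.37482006])]
```

Emit:
move_arm(
  xyz=[
    [0.003, -0.025, 0],
    [0.003, -0.025, 0],
    [0.003, -0.025, 0],
    [0.003, -0.025, 0],
    [0.003, -0.025, 0],
    [0.003, -0.025, 0],
    [0.003, -0.025, 0],
    [0.0035, -0.025, 0],
    [0, 0, -0.03],
    [0, 0, 0],
    [0, 0, 0],
  ],
  roll=[-10, -10, -10, -10, -10, -10, -10, -10, 0, 0, 0],
  gripper=0.45,
  force=40,
)

```text
clock: 28.55
position: [0.469, -0.3394, 0.0715]
tool_rot: [[-0.003, 1.0, -0.0], [1.0, 0.003, 0.0], [0.0, -0.0, -1.0]]
contact_force: [-0.4, -0.1, -0.7]
width: 0.0383
```

```bash
python3 look.py scene s9 290 230 410 320
```

```text
scale 6.666666666666667
[ 0.46927856 -0.33988968  0.07208173]
```

View pics/s9.png

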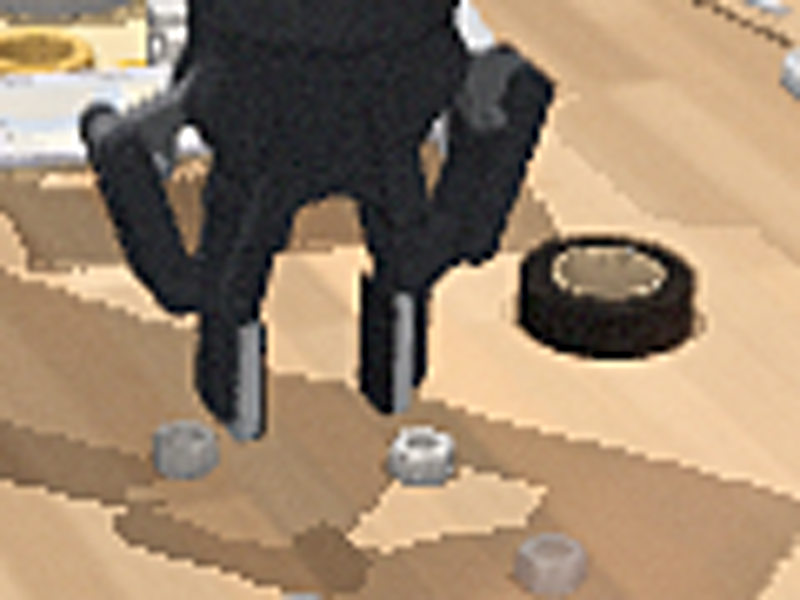

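Emit:
move_arm(
  xyz=[
    [0, 0, -0.03],
    [0, 0, -0.025],
    [0, 0, -0.0125],
    [0, 0, 0],
    [0, 0, 0],
  ],
  roll=[0, 0, 0, 0, 0],
)

```text
clock: 29.22
position: [0.4693, -0.341, 0.0051]
tool_rot: [[-0.001, 1.0, 0.002], [1.0, 0.001, -0.002], [-0.002, 0.002, -1.0]]
contact_force: [0.6, 0.6, -0.6]
width: 0.0385
```

Emit:
move_arm(
  xyz=[
    [0, 0, 0],
    [0, 0, 0],
    [0, 0, 0],
    [0, 0, 0],
    [0, 0, 0.03],
    [0, 0, 0.03],
    [0, 0, 0.03],
    [0, 0, 0],
  ],
  roll=[0, 0, 0, 0, 0, 0, 0, 0],
  gripper=0.1,
)

```text
clock: 30.22
position: [0.4702, -0.3421, 0.0968]
tool_rot: [[-0.001, 1.0, 0.005], [1.0, 0.001, -0.005], [-0.005, 0.005, -1.0]]
contact_force: [0.6, 0.3, -0.2]
width: 0.0171
```

Emit:
move_arm(
  xyz=[
    [0.01, 0.051, 0],
    [0.01, 0.051, 0],
    [0.01, 0.051, 0],
    [0.01, 0.051, 0],
    [0.01, 0.051, 0],
    [0.01, 0.051, 0],
    [0.01, 0.051, 0],
    [0.01, 0.051, 0],
    [0.01, 0.051, 0],
    [0.01, 0.051, 0],
    [0, 0, 0],
    [0, 0, 0],
  ],
  roll=[0, 0, 0, 0, 0, 0, 0, 0, 0, 0, 0, 0],
)

```text
clock: 31.72
position: [0.5672, 0.1694, 0.0923]
tool_rot: [[-0.002, 1.0, -0.003], [1.0, 0.002, -0.001], [-0.001, -0.003, -1.0]]
contact_force: [-0.7, -0.5, -0.1]
width: 0.0169
```

Emit:
move_arm(
  xyz=[
    [0.002, 0, -0.03],
    [0, 0, -0.025],
    [0, 0, -0.01],
    [0, 0, 0],
    [0, 0, 0],
  ],
  roll=[0, 0, 0, 0, 0],
)

```text
clock: 32.35
position: [0.5713, 0.1694, 0.0298]
tool_rot: [[-0.0, 1.0, 0.002], [1.0, 0.0, 0.0], [0.0, 0.002, -1.0]]
contact_force: [-0.5, 0.2, 0.3]
width: 0.0171
```

Emit:
move_arm(
  xyz=[
    [0, 0, 0],
    [0, 0, 0],
    [0, 0, 0],
    [0, 0, 0.03],
    [0, 0, 0.04],
    [-0.0085, -0.045, 0],
    [-0.0085, -0.045, 0],
    [-0.0085, -0.045, 0],
    [-0.0085, -0.045, 0],
    [-0.0085, -0.045, 0],
    [-0.0085, -0.045, 0],
  ],
  roll=[0, 0, 0, 0, 0, 0, 0, 0, 0, 0, 0],
  gripper=0.32,
)

```text
clock: 33.72
position: [0.5191, -0.1016, 0.099]
tool_rot: [[-0.001, 1.0, 0.001], [1.0, 0.001, -0.0], [-0.0, 0.001, -1.0]]
contact_force: [0.4, 0.2, -0.6]
width: 0.0274
```

```bash
python3 look.py scene s10 250 180 410 300; python3 look.py top t10 170 190 330 310
```

```text
scale 5.0
[ 0.51852452 -0.10683104  0.09921781]
scale 5.0
[ 0.51904033 -0.10415425  0.09917456]
```

View pics/s10.png

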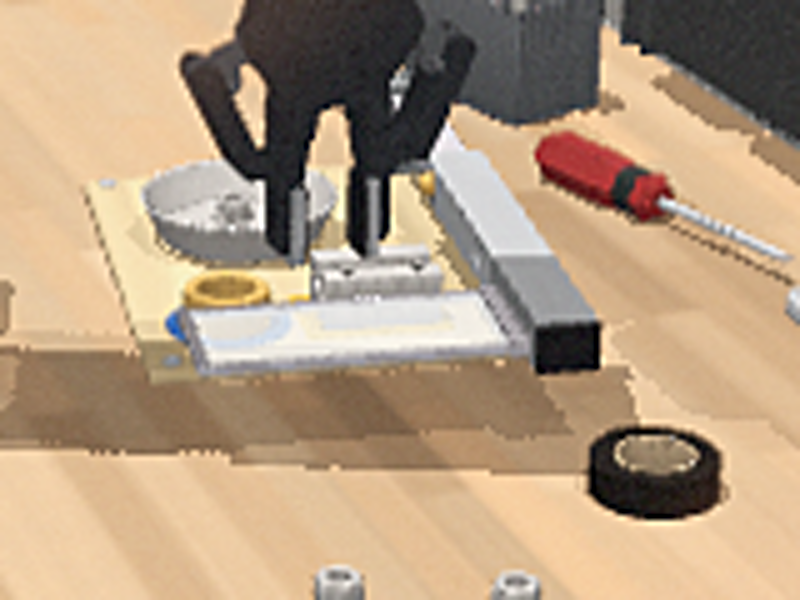

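View pics/t10.png

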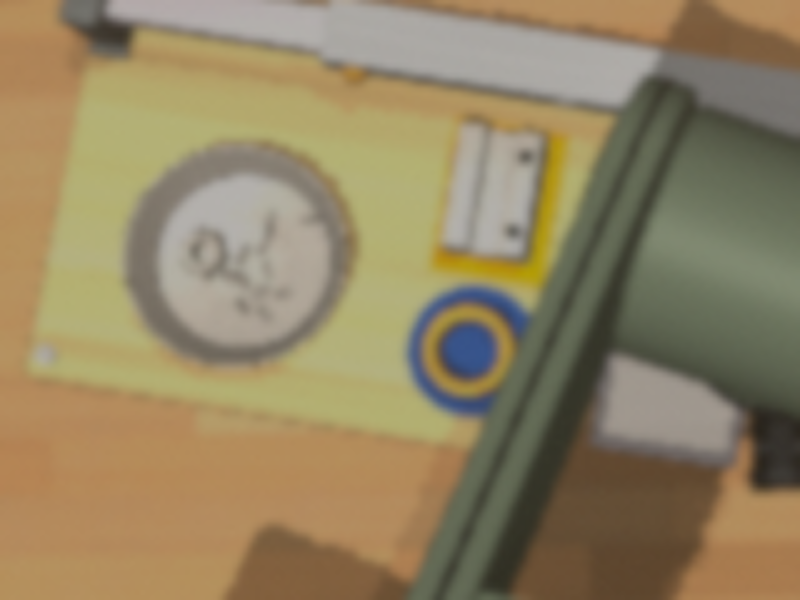

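Emit:
move_arm(
  xyz=[
    [-0.011, -0.032, 0],
    [-0.011, -0.032, 0],
    [-0.011, -0.032, 0],
    [-0.011, -0.0315, 0],
    [0, 0, -0.04],
    [0, 0, 0],
    [0, 0, 0],
  ],
  roll=[0, 0, 0, 0, 0, 0, 0],
  gripper=0.45,
)

```text
clock: 34.7
position: [0.4759, -0.2272, 0.0593]
tool_rot: [[-0.002, 1.0, 0.0], [1.0, 0.002, 0.0], [0.0, 0.0, -1.0]]
contact_force: [-0.5, -0.0, 1.2]
width: 0.0386
```

```bash
python3 look.py scene s11 290 230 410 320
```

```text
scale 6.666666666666667
[ 0.47645521 -0.22758126  0.05996748]
```

View pics/s11.png

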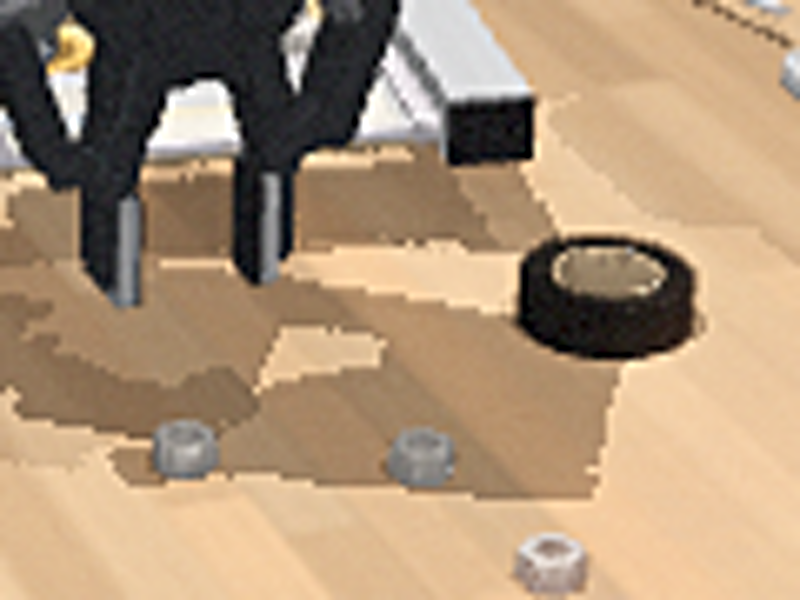

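Emit:
move_arm(
  xyz=[
    [0, -0.0025, -0.03],
    [0, 0, -0.02],
    [0, 0, -0.006],
    [0, 0, 0],
    [0, 0, 0],
  ],
  roll=[0, 0, 0, 0, 0],
)

```text
clock: 35.38
position: [0.4765, -0.2308, 0.0041]
tool_rot: [[-0.001, 1.0, 0.002], [1.0, 0.001, -0.002], [-0.002, 0.002, -1.0]]
contact_force: [0.3, 0.4, -0.1]
width: 0.0383
```

Emit:
move_arm(
  xyz=[
    [0, 0, 0],
    [0, 0, 0],
    [0, 0, 0],
    [0, 0, 0],
    [0, 0, 0.03],
    [0, 0, 0.03],
    [0, 0, 0.03],
    [0, 0, 0],
  ],
  roll=[0, 0, 0, 0, 0, 0, 0, 0],
  gripper=0.1,
)

```text
clock: 36.38
position: [0.4774, -0.2317, 0.0954]
tool_rot: [[-0.001, 1.0, 0.005], [1.0, 0.001, -0.004], [-0.004, 0.005, -1.0]]
contact_force: [1.2, 0.2, -1.7]
width: 0.017
```

Emit:
move_arm(
  xyz=[
    [0.0117, 0.045, 0],
    [0.0117, 0.045, 0],
    [0.0117, 0.045, 0],
    [0.0117, 0.045, 0],
    [0.0117, 0.045, 0],
    [0.0117, 0.045, 0],
    [0.0117, 0.045, 0],
    [0.0117, 0.045, 0],
    [0, 0, 0],
    [0, 0, 0],
  ],
  roll=[0, 0, 0, 0, 0, 0, 0, 0, 0, 0],
)

```text
clock: 37.62
position: [0.5678, 0.1294, 0.0912]
tool_rot: [[-0.001, 1.0, -0.003], [1.0, 0.001, -0.001], [-0.001, -0.003, -1.0]]
contact_force: [-0.1, -0.7, 0.0]
width: 0.0172
```

Emit:
move_arm(
  xyz=[
    [0, 0, -0.03],
    [0, 0, -0.025],
    [0, 0, -0.008],
    [0, 0, 0],
    [0, 0, 0],
  ],
  roll=[0, 0, 0, 0, 0],
)

```text
clock: 38.25
position: [0.57, 0.1294, 0.0309]
tool_rot: [[-0.0, 1.0, 0.002], [1.0, 0.0, 0.0], [0.0, 0.002, -1.0]]
contact_force: [-0.2, 0.7, 1.0]
width: 0.0173
```

Emit:
move_arm(
  xyz=[
    [0, 0, 0],
    [0, 0, 0],
    [0, 0, 0],
    [0, 0, 0.03],
    [0, 0, 0.04],
    [-0.0034, -0.049, 0],
    [-0.0034, -0.049, 0],
    [-0.0034, -0.049, 0],
    [-0.0034, -0.049, 0],
    [-0.0034, -0.049, 0],
    [-0.0034, -0.049, 0],
  ],
  roll=[0, 0, 0, 0, 0, 0, 0, 0, 0, 0, 0],
  gripper=0.32,
)

```text
clock: 39.62
position: [0.5484, -0.1657, 0.1]
tool_rot: [[-0.001, 1.0, 0.0], [1.0, 0.001, -0.0], [-0.0, 0.0, -1.0]]
contact_force: [0.3, 0.0, -0.6]
width: 0.027
```

Emit:
move_arm(
  xyz=[
    [-0.0034, -0.049, 0],
    [-0.0034, -0.049, 0],
    [0, 0, -0.04],
    [0, 0, 0],
    [0, 0, 0],
  ],
  roll=[0, 0, 0, 0, 0],
  gripper=0.45,
)

```text
clock: 40.25
position: [0.542, -0.2617, 0.0602]
tool_rot: [[-0.002, 1.0, -0.0], [1.0, 0.002, 0.0], [0.0, -0.0, -1.0]]
contact_force: [-0.1, 0.4, -0.5]
width: 0.0384
```

```bash
python3 look.py scene s12 270 190 410 295;  python3 look.py top t12 170 190 330 310
```

```text
scale 5.714285714285714
[ 0.54264486 -0.26201201  0.06103395]
scale 5.0
[ 0.54295757 -0.26210075  0.06138352]
```

View pics/s12.png

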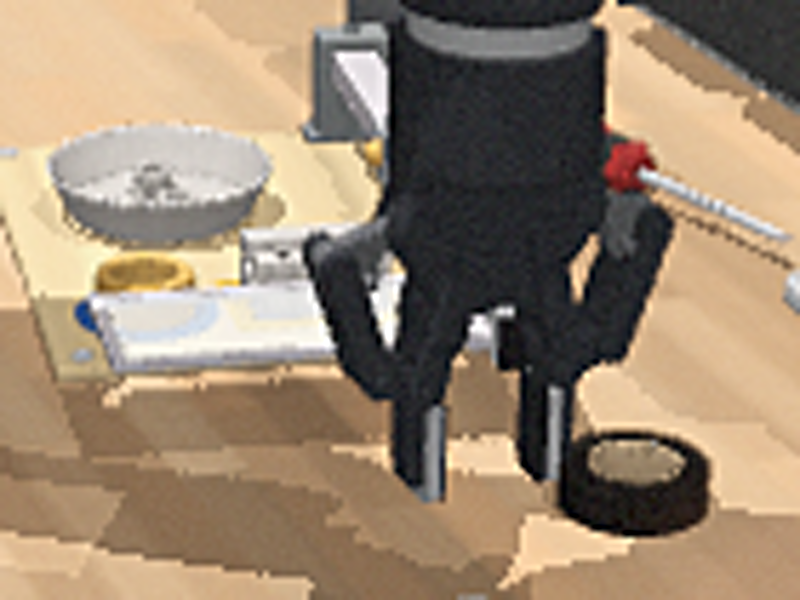

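View pics/t12.png

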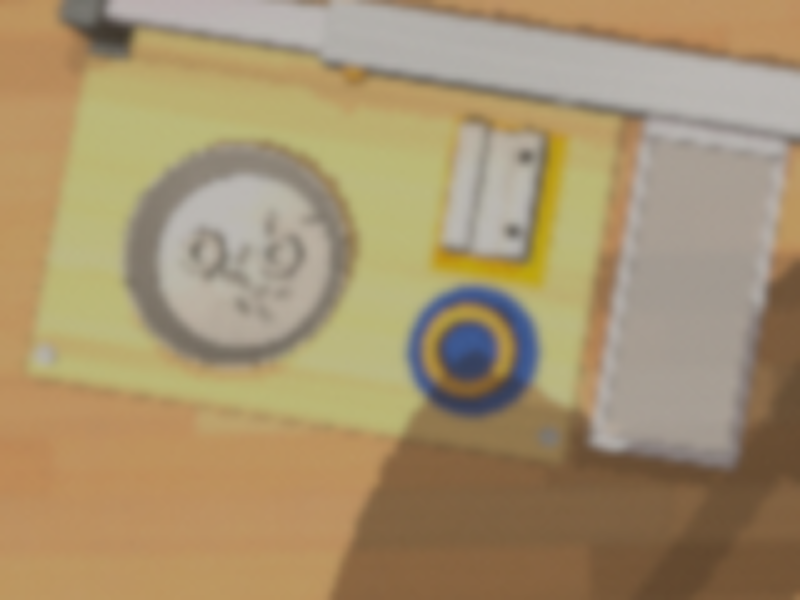

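Run:
```python
from h import *
import pickle
s=pickle.load(open('last_scene.pkl','rb'))
cv2.imwrite('pics/n12s.png',cv2.resize(s['frame'][260:350,290:410],None,fx=6.66,fy=6.66,interpolation=cv2.INTER_CUBIC))
```

```text
(no output)
```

View pics/n12s.png

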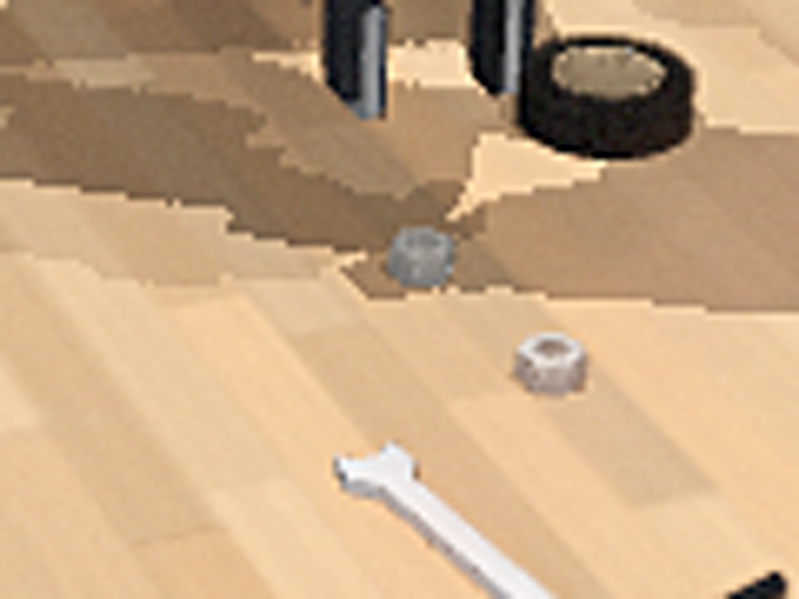

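Nuts A (421,255) and B (551,360) are unmoved. Pick A.

Emit:
move_arm(
  xyz=[
    [0, 0, -0.03],
    [0, 0, -0.02],
    [0, 0, -0.007],
    [0, 0, 0],
    [0, 0, 0],
  ],
  roll=[0, 0, 0, 0, 0],
)

```text
clock: 40.98
position: [0.5426, -0.2627, 0.0037]
tool_rot: [[-0.001, 1.0, 0.001], [1.0, 0.001, -0.001], [-0.001, 0.001, -1.0]]
contact_force: [0.8, -0.1, 0.3]
width: 0.0384
```

Emit:
move_arm(
  xyz=[
    [0, 0, 0],
    [0, 0, 0],
    [0, 0, 0],
    [0, 0, 0],
    [0, 0, 0.03],
    [0, 0, 0.03],
    [0, 0, 0.03],
    [0, 0, 0],
  ],
  roll=[0, 0, 0, 0, 0, 0, 0, 0],
  gripper=0.1,
)

```text
clock: 41.98
position: [0.5437, -0.2636, 0.0955]
tool_rot: [[-0.001, 1.0, 0.005], [1.0, 0.001, -0.003], [-0.003, 0.005, -1.0]]
contact_force: [0.4, 0.1, -0.6]
width: 0.0174
```

Emit:
move_arm(
  xyz=[
    [0.0016, 0.0514, 0],
    [0.0016, 0.0514, 0],
    [0.0016, 0.0514, 0],
    [0.0016, 0.0514, 0],
    [0.0016, 0.0514, 0],
    [0.0016, 0.0514, 0],
    [0.0016, 0.0514, 0],
    [0.0016, 0.0514, 0],
    [0, 0, 0],
    [0, 0, 0],
  ],
  roll=[0, 0, 0, 0, 0, 0, 0, 0, 0, 0],
)

```text
clock: 43.22
position: [0.5534, 0.1487, 0.0912]
tool_rot: [[-0.002, 1.0, -0.003], [1.0, 0.002, -0.001], [-0.001, -0.003, -1.0]]
contact_force: [-1.2, -0.2, -0.0]
width: 0.0176
```

Emit:
move_arm(
  xyz=[
    [0, 0, -0.03],
    [0, 0, -0.025],
    [0, 0, -0.006],
    [0, 0, 0],
    [0, 0, 0],
  ],
  roll=[0, 0, 0, 0, 0],
)

```text
clock: 43.85
position: [0.5557, 0.1486, 0.033]
tool_rot: [[-0.0, 1.0, 0.002], [1.0, 0.0, 0.0], [0.0, 0.002, -1.0]]
contact_force: [0.3, -0.4, 0.3]
width: 0.0177
```

Emit:
move_arm(
  xyz=[
    [0, 0, 0],
    [0, 0, 0],
    [0, 0, 0],
    [0, 0, 0.03],
    [0, 0, 0.04],
    [0, -0.048, 0],
    [0, -0.048, 0],
    [0, -0.048, 0],
    [0, -0.048, 0],
    [0, -0.048, 0],
    [0, -0.048, 0],
  ],
  roll=[0, 0, 0, 0, 0, 0, 0, 0, 0, 0, 0],
  gripper=0.32,
)

```text
clock: 45.22
position: [0.5545, -0.1405, 0.1019]
tool_rot: [[-0.001, 1.0, 0.0], [1.0, 0.001, -0.0], [-0.0, 0.0, -1.0]]
contact_force: [0.9, 0.6, -0.3]
width: 0.0275
```

Emit:
move_arm(
  xyz=[
    [0, -0.048, 0],
    [0, -0.048, 0],
    [-0.004, -0.048, 0],
    [0, -0.05, 0],
    [0, 0, 0],
    [0, 0, 0],
  ],
  roll=[0, 0, 0, 0, 0, 0],
  gripper=0.45,
)

```text
clock: 45.98
position: [0.5502, -0.3325, 0.1014]
tool_rot: [[-0.001, 1.0, -0.001], [1.0, 0.001, 0.001], [0.001, -0.001, -1.0]]
contact_force: [0.6, 0.5, 0.2]
width: 0.0386
```

```bash
python3 look.py scene s13 290 260 410 350;  python3 look.py top t13 170 190 330 310
```

```text
scale 6.666666666666667
[ 0.55036233 -0.3318505   0.10138837]
scale 5.0
[ 0.55047227 -0.33150256  0.10143635]
```

View pics/s13.png

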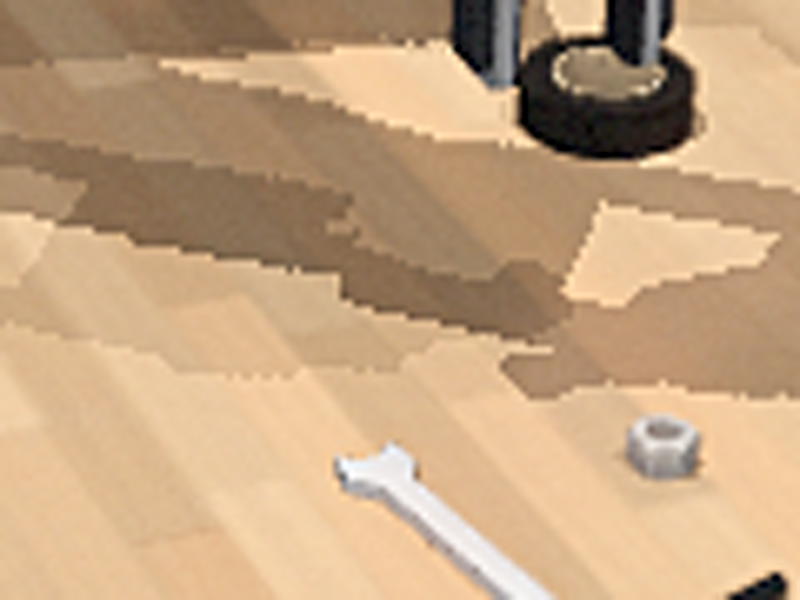

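View pics/t13.png

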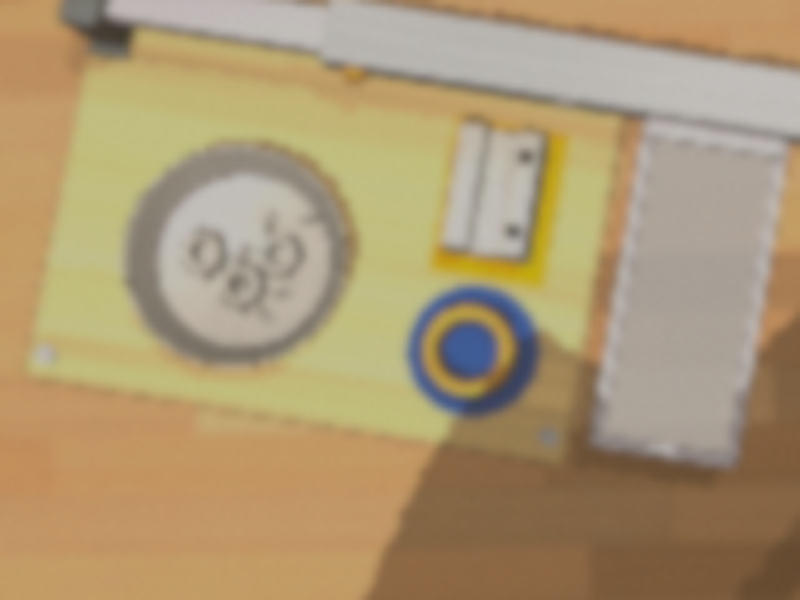

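Run:
```python
from h import *
import pickle
s=pickle.load(open('last_scene.pkl','rb'));t=pickle.load(open('last_top.pkl','rb'))
k=20/3
p=(290+663.5/k-.5,260+430.5/k-.5)
q=onplane(s,*p,.011); print(q, proj(t,q))
u,v=proj(t,q).astype(int)
cv2.imwrite('pics/n13t.png',cv2.resize(t['frame'][v-35:v+35,u-45:u+45],None,fx=8,fy=8,interpolation=cv2.INTER_CUBIC)); print(u,v)
```

```text
[ 0.56066523 -0.38977535  0.011     ] [441.25644438 241.18876129]
441 241
```

View pics/n13t.png

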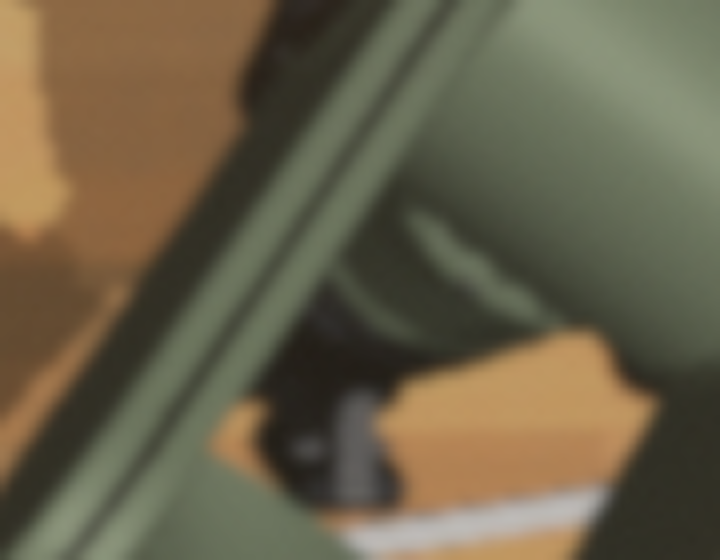

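Emit:
move_arm(
  xyz=[
    [0.0055, -0.029, 0],
    [0.005, -0.029, 0],
    [0, 0, -0.04],
    [0, 0, 0],
    [0, 0, 0],
  ],
  roll=[0, 0, 0, 0, 0],
)

```text
clock: 46.7
position: [0.5614, -0.3898, 0.0622]
tool_rot: [[-0.002, 1.0, -0.0], [1.0, 0.002, 0.0], [0.0, -0.0, -1.0]]
contact_force: [0.1, -0.4, 0.8]
width: 0.0385
```

```bash
python3 look.py scene s14 320 250 440 340
```

```text
scale 6.666666666666667
[ 0.56201107 -0.3905495   0.06321285]
```

View pics/s14.png

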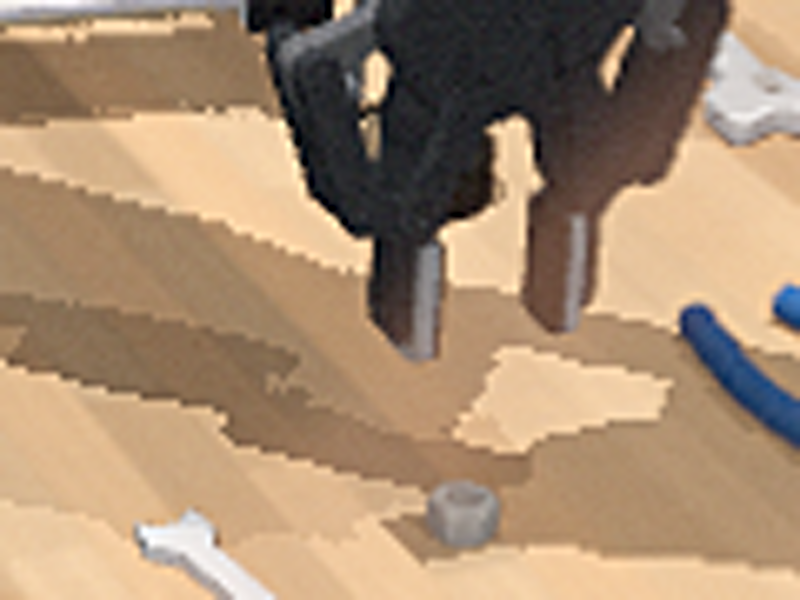

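Emit:
move_arm(
  xyz=[
    [0, 0, -0.03],
    [0, 0, -0.02],
    [0, 0, -0.008],
    [0, 0, 0],
    [0, 0, 0],
  ],
  roll=[0, 0, 0, 0, 0],
)

```text
clock: 47.38
position: [0.5618, -0.3917, 0.0049]
tool_rot: [[-0.001, 1.0, 0.001], [1.0, 0.001, -0.001], [-0.001, 0.001, -1.0]]
contact_force: [-0.7, 0.1, 0.2]
width: 0.0387
```

Emit:
move_arm(
  xyz=[
    [0, 0, 0],
    [0, 0, 0],
    [0, 0, 0],
    [0, 0, 0],
    [0, 0, 0.03],
    [0, 0, 0.03],
    [0, 0, 0.03],
    [0, 0, 0],
  ],
  roll=[0, 0, 0, 0, 0, 0, 0, 0],
  gripper=0.1,
)

```text
clock: 48.38
position: [0.5627, -0.3925, 0.0967]
tool_rot: [[-0.001, 1.0, 0.004], [1.0, 0.001, -0.004], [-0.004, 0.004, -1.0]]
contact_force: [0.1, 0.3, 0.2]
width: 0.017
```

Emit:
move_arm(
  xyz=[
    [0.0024, 0.054, 0],
    [0.0024, 0.054, 0],
    [0.0024, 0.054, 0],
    [0.0024, 0.054, 0],
    [0.0024, 0.054, 0],
    [0.0024, 0.054, 0],
    [0.0024, 0.054, 0],
    [0.0024, 0.054, 0],
    [0.0024, 0.054, 0],
    [0.0024, 0.054, 0],
    [0, 0, 0],
    [0, 0, 0],
  ],
  roll=[0, 0, 0, 0, 0, 0, 0, 0, 0, 0, 0, 0],
)

```text
clock: 49.88
position: [0.5838, 0.1487, 0.092]
tool_rot: [[-0.002, 1.0, -0.003], [1.0, 0.002, -0.001], [-0.001, -0.003, -1.0]]
contact_force: [0.3, 0.3, 0.9]
width: 0.017
```

Emit:
move_arm(
  xyz=[
    [0, 0, -0.03],
    [0, 0, -0.025],
    [0, 0, -0.006],
    [0, 0, 0],
    [0, 0, 0],
  ],
  roll=[0, 0, 0, 0, 0],
)

```text
clock: 50.5
position: [0.5862, 0.1486, 0.034]
tool_rot: [[-0.0, 1.0, 0.002], [1.0, 0.0, 0.0], [0.0, 0.002, -1.0]]
contact_force: [1.2, 1.2, 0.6]
width: 0.0165
```

Emit:
move_arm(
  xyz=[
    [0, 0, 0],
    [0, 0, 0],
    [0, 0, 0],
    [0, 0, 0.03],
    [0, 0, 0.04],
    [0, -0.05, 0],
    [0, -0.05, 0],
    [0, -0.05, 0],
    [0, -0.05, 0],
    [0, -0.05, 0],
    [0, 0, 0],
  ],
  roll=[0, 0, 0, 0, 0, 0, 0, 0, 0, 0, 0],
  gripper=0.32,
)

```text
clock: 51.88
position: [0.5853, -0.1047, 0.1031]
tool_rot: [[0.004, 1.0, 0.001], [1.0, -0.004, -0.001], [-0.001, 0.001, -1.0]]
contact_force: [0.3, 1.0, 0.2]
width: 0.0273
```

```bash
python3 look.py scene s15;  python3 look.py top t15 170 170 330 290
```

```text
[ 0.58506169 -0.10264402  0.10291687]
scale 5.0
[ 0.58488219 -0.1012589   0.10270712]
```

View pics/s15.png

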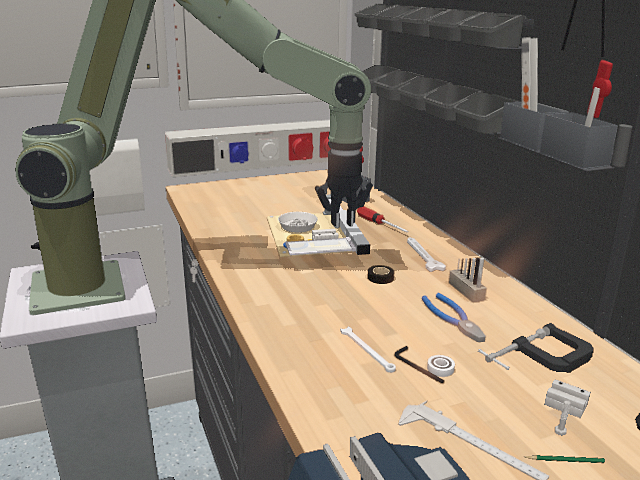

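View pics/t15.png

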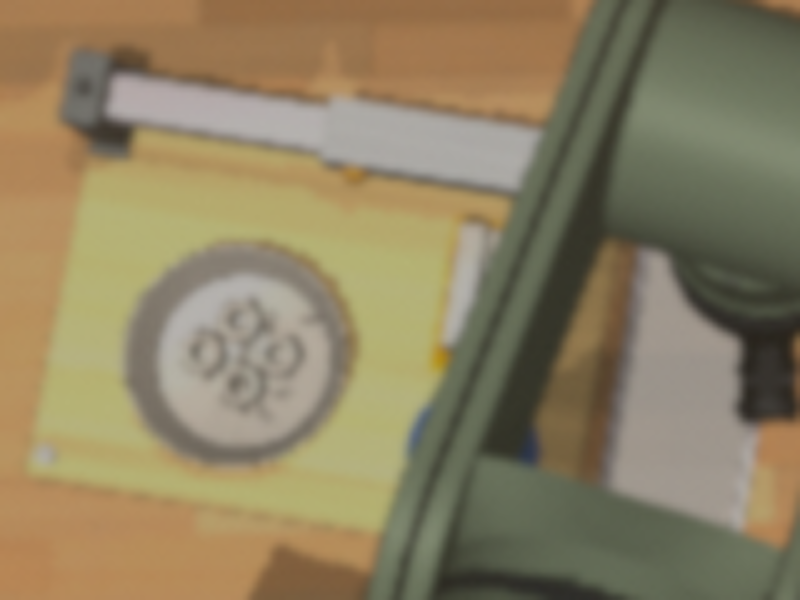

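Emit:
move_arm(
  xyz=[
    [0.021, 0.046, 0.01],
    [0.021, 0.046, 0],
    [0.021, 0.046, 0],
    [0.021, 0.046, 0],
    [0, 0, 0],
    [0, 0, 0],
  ],
  roll=[-2.4, -2.4, -2.4, -2.4, 0, 0],
  gripper=0.75,
  force=50,
)

```text
clock: 52.72
position: [0.6682, 0.0843, 0.1123]
tool_rot: [[0.163, 0.987, -0.001], [0.987, -0.163, -0.0], [-0.001, -0.001, -1.0]]
contact_force: [0.7, 0.4, 0.1]
width: 0.0638
```

Emit:
move_arm(
  xyz=[
    [0.001, 0.0005, -0.02],
    [0, 0, -0.02],
    [0, 0, -0.02],
    [0, 0, -0.015],
    [0, 0, -0.007],
    [0, 0, 0],
    [0, 0, 0],
  ],
  roll=[-0.4, 0, 0, 0, 0, 0, 0],
)

```text
clock: 53.6
position: [0.6709, 0.0835, 0.0317]
tool_rot: [[0.173, 0.985, 0.002], [0.985, -0.173, -0.0], [0.0, 0.002, -1.0]]
contact_force: [0.2, 0.1, -0.1]
width: 0.0639
```

Emit:
move_arm(
  xyz=[
    [0, 0, 0],
    [0, 0, 0],
    [0, 0, 0],
    [0, 0, 0],
    [0, 0, 0],
    [0, 0, 0],
  ],
  roll=[0, 0, 0, 0, 0, 0],
  gripper=0.2,
)

```text
clock: 54.35
position: [0.6683, 0.084, 0.0317]
tool_rot: [[0.173, 0.985, -0.004], [0.985, -0.173, 0.001], [0.0, -0.004, -1.0]]
contact_force: [-7.7, 0.6, 7.2]
width: 0.0289
```

Flush (29 mm, as before). Slide left.

Emit:
move_arm(
  xyz=[
    [0.0014, 0.008, 0],
    [0.0014, 0.008, 0],
    [0.0014, 0.008, 0],
    [0.0014, 0.008, 0],
  ],
  roll=[0, 0, 0, 0],
)

```text
clock: 54.85
position: [0.6737, 0.1139, 0.0316]
tool_rot: [[0.174, 0.985, -0.005], [0.985, -0.174, -0.003], [-0.003, -0.004, -1.0]]
contact_force: [-8.5, -5.4, 7.2]
width: 0.0289
```

Emit:
move_arm(
  xyz=[
    [0.0014, 0.008, 0],
    [0.0014, 0.008, 0],
    [0.0014, 0.008, 0],
    [0.0014, 0.008, 0],
    [0.0014, 0.008, 0],
    [0.0014, 0.008, 0],
    [0.0014, 0.008, 0],
    [0.001, 0.006, 0],
    [0.0007, 0.004, 0],
    [0, 0, 0],
  ],
  roll=[0, 0, 0, 0, 0, 0, 0, 0, 0, 0],
)

```text
clock: 56.1
position: [0.6862, 0.1818, 0.0317]
tool_rot: [[0.173, 0.985, -0.002], [0.985, -0.173, 0.0], [-0.0, -0.002, -1.0]]
contact_force: [-3.3, 0.6, 5.4]
width: 0.0291
```

```bash
python3 look.py scene s16 260 160 380 250; python3 look.py top t16 165 160 345 295
```

```text
scale 6.666666666666667
[0.68620824 0.18185667 0.03168809]
scale 4.444444444444445
[0.68622475 0.1818438  0.03167696]
```

View pics/s16.png

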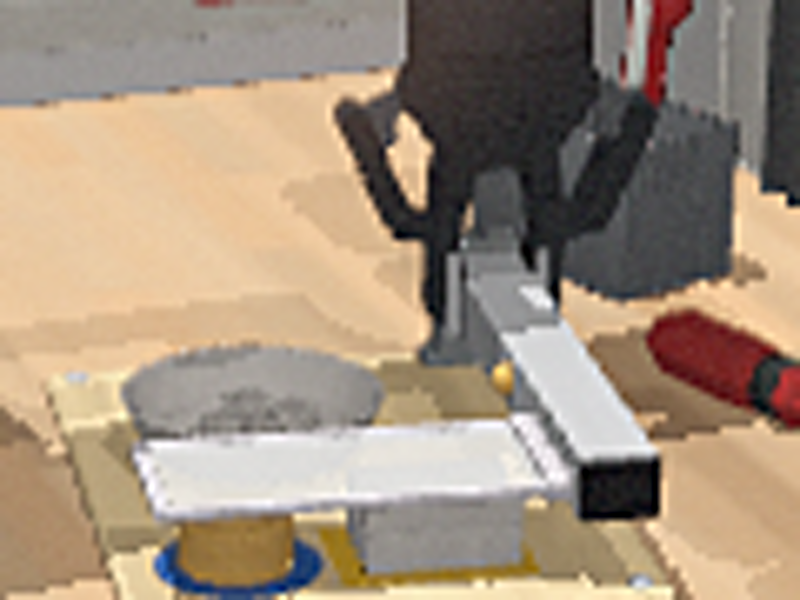

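View pics/t16.png

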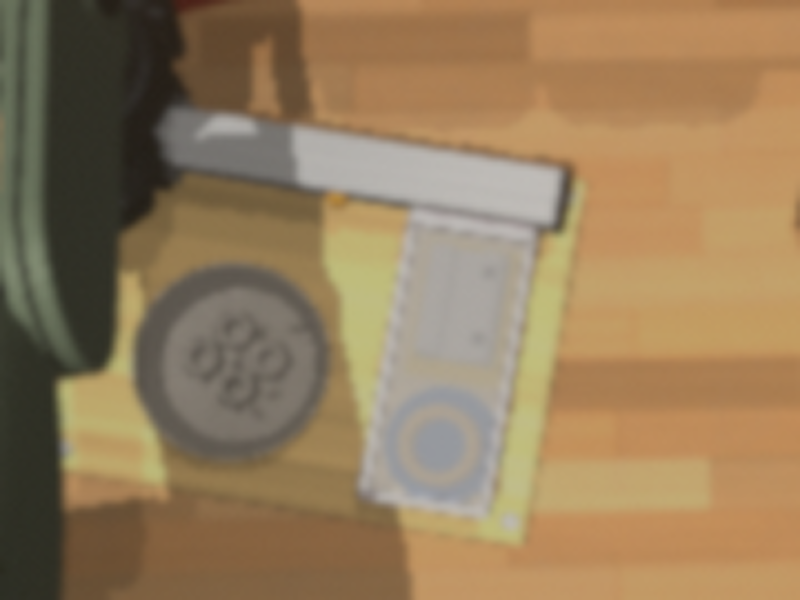

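Pin is out at (500,378), plate over both parts. Nudge to test the lock.

Emit:
move_arm(
  xyz=[
    [0.0003, 0.0015, 0],
    [0.0003, 0.0015, 0],
    [0, 0, 0],
  ],
  roll=[0, 0, 0],
)

```text
clock: 56.58
position: [0.6863, 0.1823, 0.0316]
tool_rot: [[0.174, 0.985, -0.004], [0.985, -0.174, -0.003], [-0.004, -0.003, -1.0]]
contact_force: [-7.1, -6.6, 8.1]
width: 0.0288
```

Emit:
move_arm(
  xyz=[
    [-0.0006, -0.003, 0],
    [-0.0003, -0.0015, 0],
    [-0.0003, -0.0015, 0],
    [0, 0, 0],
  ],
  roll=[0, 0, 0, 0],
)

```text
clock: 57.08
position: [0.6861, 0.1813, 0.0317]
tool_rot: [[0.173, 0.985, -0.0], [0.985, -0.173, 0.004], [0.004, -0.001, -1.0]]
contact_force: [-2.8, 6.9, 4.1]
width: 0.0292
```

Emit:
move_arm(
  xyz=[
    [0.0006, 0.003, 0],
    [0, 0, 0],
    [0, 0, 0],
    [0, 0, 0],
    [0, 0, 0.02],
    [0, 0, 0.03],
    [0, 0, 0.04],
    [0, 0, 0.04],
  ],
  roll=[0, 0, 0, 0, 0, 0, 0, 0],
  gripper=0.75,
)

```text
clock: 58.08
position: [0.6876, 0.1814, 0.1637]
tool_rot: [[0.173, 0.985, 0.002], [0.985, -0.173, 0.0], [0.0, 0.002, -1.0]]
contact_force: [0.7, 0.8, -0.1]
width: 0.0638
```

Emit:
move_arm(
  xyz=[
    [-0.03, -0.045, 0],
    [-0.03, -0.045, 0],
    [-0.03, -0.045, 0],
    [-0.03, -0.045, 0],
    [-0.03, -0.045, 0],
    [0, -0.05, 0],
    [0, -0.05, 0],
    [0, -0.05, 0],
    [0, -0.03, 0],
    [0, 0, 0],
    [0, 0, 0],
  ],
  roll=[0, 0, 0, 0, 0, 0, 0, 0, 0, 0, 0],
)

```text
clock: 59.45
position: [0.5373, -0.2231, 0.1617]
tool_rot: [[0.173, 0.985, 0.001], [0.985, -0.173, 0.0], [0.0, 0.001, -1.0]]
contact_force: [0.3, 0.3, -0.7]
width: 0.0643
```

```bash
python3 look.py scene s17 250 180 380 277; python3 look.py top t17 165 165 325 285
python3 - <<'E'
from h import *
import pickle
t=pickle.load(open('last_top.pkl','rb'))
cv2.imwrite('pics/t17all.png',t['frame'])
E
```

```text
scale 6.153846153846154
[ 0.53728311 -0.22251443  0.16137748]
scale 5.0
[ 0.53728226 -0.22229424  0.16121409]
```

View pics/s17.png

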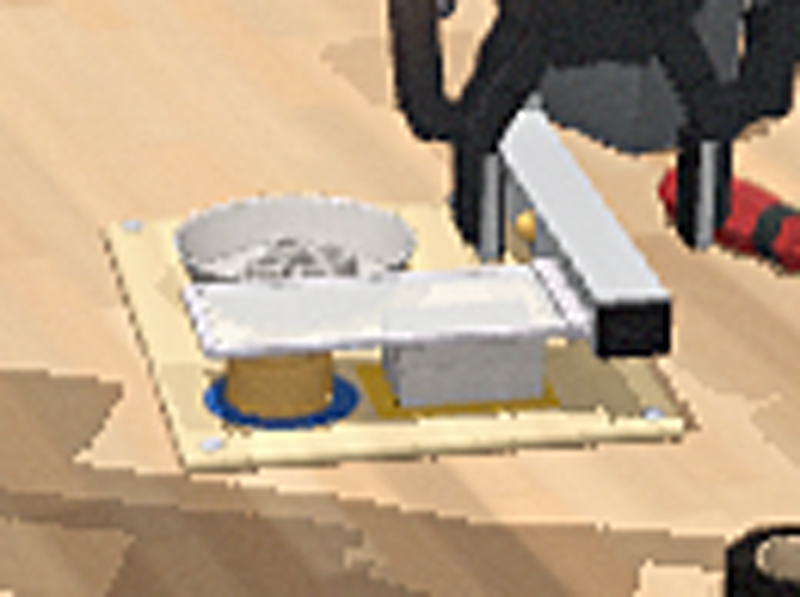

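View pics/t17.png

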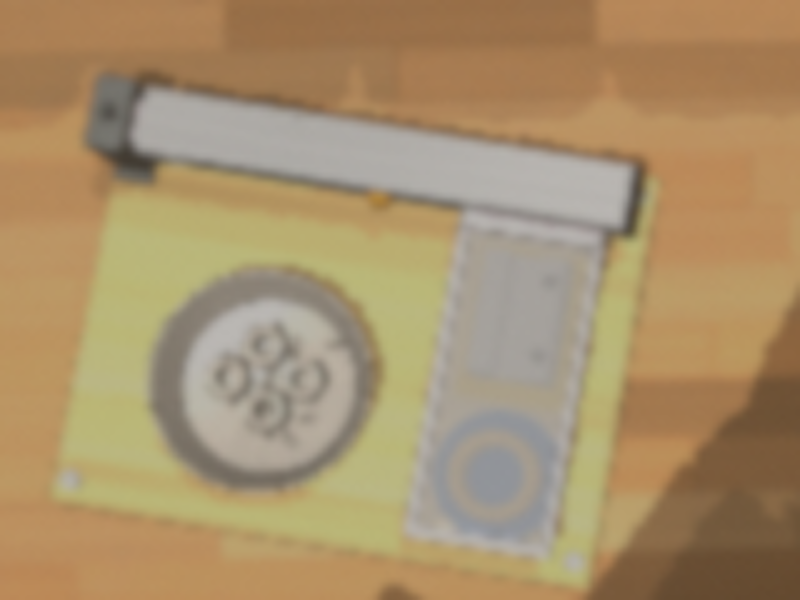

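View pics/t17all.png

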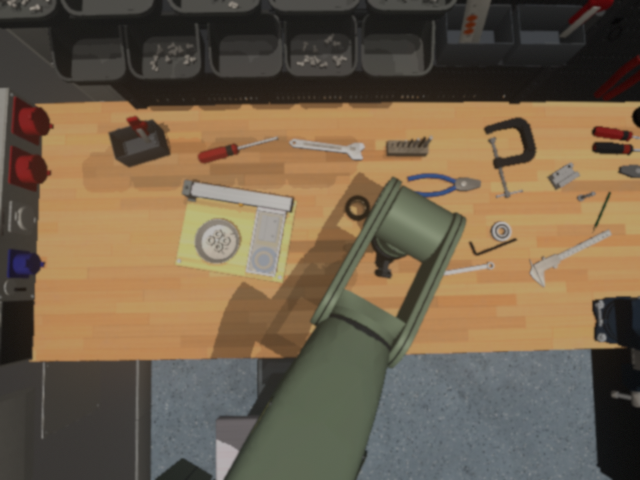

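```bash
python3 -c "
from h import *
print(ctrl.job_done())"
```

```text
the job is handed in; nothing more can be done
None
```

The job is done and handed in at about 60 s of robot time; the hand-in reports no verdict. I opened the retainer, swapped the bush and block, put all four nuts in the dish, and slid the retainer shut again.

**Last checks**
- **Retainer:** the tube is back where it started in the top picture. A 3 mm nudge each way moved it only about 0.5 mm, and the pin shows out.
- **Bush:** it measured about 1 mm from the middle of the blue disc.
- **Block:** it measured about 2 mm from the middle of the yellow rectangle and lies lengthwise within about 2°. I measured the bush and block before the plate closed over them. Afterwards they look unchanged through it.
- **Nuts:** all four lie in the dish, and the last scene picture with a clear view of the worktop shows none left there. The last top view partly hid that area behind the arm.
- **Tools:** I saw no movement of the spanner or the tape roll.

**What disagreed or went differently**
- The task text says the block starts with its long side about along the board's x. The pictures showed it along the board's y, so I turned it by about 84° while moving it.
- One nut was knocked about 55 mm aside during the run. I measured its new place from the scene camera only, because the arm hid it from the top view, and picked it up from there.

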